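# Restock the wooden display boards

### The job

Sort the goods left on the packing table back into the three wooden display boards: each of the two round tins into a round well of its own, each of the two foil parcels flat into an oblong bay of its own, and the loose bar pack, still standing on its long edge, into the free slot in front of the pack that is already there. Everything must sit right down on the floor of its recess; leave the small white label roll where it is.

Things in the scene. Friction and masses are not known exactly. Their poses are not given: they have to be found in the camera images.
- tin_a: round tin with a red press lid, 63 mm across, 27 mm high, lying flat, about 90 g; rigid. Origin: centre of its underside, z up. The lid (upper 11 mm) is the widest part, 62 mm; grasp across it.
- tin_b: round tin with a gold press lid, otherwise the same as tin_a. Origin: centre of its underside, z up.
- parcel_a: crumpled silver-white foil parcel, 59 x 116 x 20 mm, lying flat by itself on the open grey tabletop (not the stock heaped at the right), about 90 g; rigid. Origin: centre of its underside; x across its 59 mm width, y along its 116 mm length, z up. Grasp across the 59 mm width.
- parcel_b: the second foil parcel on the open tabletop, the same size and axes as parcel_a; the two are interchangeable.
- bar_pack_center (a point): centre of the loose white chocolate bar pack, which stands on its long narrow edge on the open tabletop: 44 mm thick, 152 mm long, 78 mm high, so this point is 39 mm above what it stands on; about 270 g. Its y axis runs along the 152 mm length (level), z across the 44 mm thickness (level), x is vertical. Grasp across the thickness.
- label_roll: small white roll of price labels, 44 mm across, 26 mm high, lying flat among the goods; packing supply, not goods: it stays where it is. Origin: centre of its underside.
- tin_board: pale wooden display board fixed to the table, 18 mm thick, with two recesses 10 mm deep (their floor is 8 mm above the table). Origin: centre of its underside; z up. 96 mm along x, 178 mm along y. Two round wells, 74 mm across, centred at x = 0, y = +45 and -45 mm; one for each tin. Seated, a tin stands 17 mm proud of the board.
- parcel_board: pale wooden display board fixed to the table, 18 mm thick, with two recesses 10 mm deep (their floor is 8 mm above the table). Origin: centre of its underside; z up. 142 mm along x, 170 mm along y. Two oblong bays, each 130 mm along x and 72 mm along y, centred at x = 0, y = +43 and -43 mm; one for each parcel, its length along the board's x. Seated, a parcel stands 10 mm proud of the board.
- bar_board: pale wooden display board fixed to the table, 18 mm thick, with two recesses 10 mm deep (their floor is 8 mm above the table). Origin: centre of its underside; z up. 142 mm along x, 178 along y. Two slots, 57 mm along x, 165 along y, at y = 0: in the far one, x = +36 mm, a fixed bar pack stands on edge (top at 86 mm); the near one, x = -36 mm, is free; the loose pack stands along y in it.
Not all that is in view belongs to the job. Of the things that look like the tin_b, the larger one is meant.

How it is judged (in metres and radians):
At the end, for the whole second after the job is handed in: One tin on the floor of each round well, one foil parcel flat on the floor of each oblong bay, the bar pack on its long edge on the floor of the free slot: each within 10 mm of its recess centre in x and y and 4 mm of seated height, level, released, at rest; the label roll within 30 mm of its start (((x of tin_a in the frame of tin_board between -0.01 and 0.01 m and y of tin_a in the frame of tin_board between 0.035 and 0.055 m and z of tin_a in the frame of tin_board between 0.004 and 0.012 m and x of tin_b in the frame of tin_board between -0.01 and 0.01 m and y of tin_b in the frame of tin_board between -0.055 and -0.035 m and z of tin_b in the frame of tin_board between 0.004 and 0.012 m) or (x of tin_a in the frame of tin_board between -0.01 and 0.01 m and y of tin_a in the frame of tin_board between -0.055 and -0.035 m and z of tin_a in the frame of tin_board between 0.004 and 0.012 m and x of tin_b in the frame of tin_board between -0.01 and 0.01 m and y of tin_b in the frame of tin_board between 0.035 and 0.055 m and z of tin_b in the frame of tin_board between 0.004 and 0.012 m)) and ((x of parcel_a in the frame of parcel_board between -0.01 and 0.01 m and y of parcel_a in the frame of parcel_board between 0.033 and 0.053 m and z of parcel_a in the frame of parcel_board between 0.004 and 0.012 m and x of parcel_b in the frame of parcel_board between -0.01 and 0.01 m and y of parcel_b in the frame of parcel_board between -0.053 and -0.033 m and z of parcel_b in the frame of parcel_board between 0.004 and 0.012 m) or (x of parcel_a in the frame of parcel_board between -0.01 and 0.01 m and y of parcel_a in the frame of parcel_board between -0.053 and -0.033 m and z of parcel_a in the frame of parcel_board between 0.004 and 0.012 m and x of parcel_b in the frame of parcel_board between -0.01 and 0.01 m and y of parcel_b in the frame of parcel_board between 0.033 and 0.053 m and z of parcel_b in the frame of parcel_board between 0.004 and 0.012 m)) and x of bar_pack_center in the frame of bar_board between -0.046 and -0.026 m and y of bar_pack_center in the frame of bar_board between -0.01 and 0.01 m and z of bar_pack_center in the frame of bar_board between 0.043 and 0.051 m and angle between the y axis of bar_pack_center and the y axis of bar_board, either way round below 0.15 rad and linear speed of each of tin_a, tin_b, parcel_a, parcel_b below 0.02 m/s and angle between each of tin_a, tin_b, parcel_a, parcel_b's own z axis and vertical below 0.12 rad and distance of label_roll from where it was at the start of the episode below 0.03 m); the robot touches nothing.
It fails at once if the label roll is knocked away from its place (distance of label_roll from where it was at the start of the episode above 0.03 m).
It also fails if it takes over 120 s, if anything falls off the work surface, if the arm or the gripper's body presses on something with over 40 N, if the wrist force passes 120 N, or if a joint passes its speed limit or range.

### The arm

A 6-joint arm with a two-finger parallel gripper is mounted at the origin on a cart in front of the work surface, level with it; the furniture and walls round the work are solid. World frame = base frame: x ahead of the robot, y to its left, z up, the work surface at z = 0. Lengths are in m, angles in degrees, forces in N, time in s.
With the tool pointing down it reaches from about 0.35 to 0.875 m from the base axis. Payload 4.2 kg.
Tool frame: the origin (TCP) lies on the centre line of the jaws, within the pads' length; the fingertips stand tip_reach ahead of it and the grasp point (between the pads) is the TCP (tip_reach is the distance from the TCP to the fingertips, in m); z points along the fingers, y is the line along which they close (so a half turn about z gives the same grasp; the last joint's range is limited). The gripper opens to 87 mm and grips with 3 to 60 N. Pads are 19 mm wide; open, the fingers measure 117 mm over their backs; the gripper's body (75 mm by 190 mm) begins 51 mm behind the grasp point.
Start: joints at [-61.673, 22.042, 0.453, 0, -68.411, -14.817], TCP at [0.146, -0.608, 0.242] pointing down, gripper open.
Joint ranges: [-179.83, 179.83], [-69.29, 118.12], [-61.27, 80.66], [-181.25, 117.63], [-171.15, -9.14], [-177.46, 177.46]. Speed limits (degrees/s): [159.86, 159.86, 180, 180, 180, 180].

### API

Orientations are given as a 3x3 rotation matrix whose columns are the frame's x, y, z axes.
In Python, from station import sense, capture, finish_job, tip_reach gives the robot as it stands.
- The arm moves only by the tool arm_command, never from a script. Its argument "deltas" is a list of rows, each a list of 7 numbers: the turn, a rotation vector about the tool's x, y, z in rad, then the shift along the tool's x, y, z in cm, then the closure, from -1 (fully open) to 1 (shut), so that 0 is half open. In form: [[rx, ry, rz, dx, dy, dz, hand], ...]. A call has 1 to 8 rows; each row is the pose to reach, as a shift and turn from the pose commanded when the call began, along the tool's axes at that moment; what a row does not reach only later rows make up. A row lasts 1/12 s, in which the tool goes at most 41.7 mm and 7.16 degrees, less where a joint would pass 70% of its speed; a pose out of reach is approached as far as the arm can. A call with a gripper value outside its range is refused whole. The fingers move at their own pace and stop on an object; the grip force is fixed at half the most. Time passes only in rows, so rows that repeat a pose let the fingers close. It gives the time, the measured TCP pose, the force, the opening and the grip force at its end, in the units of the state.
- sense(): the state, without advancing time (a new reading comes with each control period).
- capture(name): name is "scene" or "side" or "wrist"; returns a dict with "pixels" (400x640x3 uint8, blue, green, red), "fovy" (degrees; the focal length in pixels is half the picture's height over the tangent of half this angle, whatever the lens; pixels are square), "cx", "cy" (the principal point, pixels), "rvec" (rotation vector, rad) and "tvec" (3), from world to camera coordinates, as OpenCV has them. Camera axes: x right, y down, z forward; pixel columns grow to the right and rows downward; lengths in m; the calibration is good to about 2 mm. A picture is of the moment at which its call begins. There is no depth.
- finish_job(): hands the job in; it is judged then, once.
The state is a dict: "time_s": time; "joints": joint angles; "joint_velocities": joint speeds; "effort": joint torques, N m; "tcp_pos": TCP position; "ee_rot": TCP orientation; "wrist_force": force on the tool from outside, world axes, zero at the start; "moment": the same for the moment, N m; "gripper_width": opening from 0.0 (shut) to 1.0 (fully open); "gripper_force": force on a finger pad.
Only numpy, scipy, OpenCV 4.12 (cv2) and the standard library are available. Lean on these libraries where they do the work, as an engineer would, in place of code of your own. Each camera call takes 0.05 s, during which the arm holds its last target. There are 200 camera calls.

## Working session

There is one attempt and no reset: what is moved stays moved. The work goes in short steps, Python scripts to look and compute and a tool call to move; the robot and the scene stay as the last step left them, time stands still between calls to the robot, and variables do not carry over. Pictures are saved under pics/ and viewed, at most 14 in all, crops included, and the job is handed in when it is done.

Besides the shell and the picture viewer there is one more tool, called after ">>>" by a JSON object that holds its "api" and its "payload". arm_command: Moves the arm, as the interface text tells. Its arguments: {"type":"object","properties":{"deltas":{"type":"array"}},"required":["deltas"]}

```bash
mkdir -p pics; ls
python3 - <<'E'
from station import *
import cv2
print(tip_reach, sense())
for n in("scene","side","wrist"):
    c=capture(n); cv2.imwrite(f"pics/{n}0.png",c["pixels"]); print(n,{k:v for k,v in c.items() if k!="pixels"})
E
```

```text
pics
0.019 {'time_s': 0.0, 'joints': array([-6.16728494e+01,  2.20902719e+01,  3.79245345e-01, -2.76868011e-02,
       -6.84097665e+01, -1.48174573e+01]), 'joint_velocities': array([ 0.03220561,  0.04848069, -0.07526058,  0.03097956, -0.03128183,
        0.00145892]), 'effort': array([-3.94519129e-04, -3.90663528e+01,  1.87408894e+01,  4.22021672e+00,
        1.08807659e-02, -2.03558011e-04]), 'tcp_pos': array([ 0.14590052, -0.60715883,  0.24046443]), 'ee_rot': array([[-9.72372014e-01, -2.33435860e-01, -6.04832388e-04],
       [-2.33436620e-01,  9.72369818e-01,  2.06894934e-03],
       [ 1.05153791e-04,  2.15297846e-03, -9.99997677e-01]]), 'wrist_force': array([-0.70623104,  0.702853  , -0.07335536]), 'moment': array([ 0.00613663, -0.00595264,  0.00161328]), 'gripper_force': 0.0, 'gripper_width': 1.0007018060207784}
scene {'fovy': 50.55248637124992, 'cx': 312.8248628198629, 'cy': 200.05060472148497, 'rvec': array([ 1.87512153, -0.92076501,  0.55294666]), 'tvec': array([-0.29442598,  0.21726126,  0.74579276])}
side {'fovy': 53.467482457624065, 'cx': 315.0530680983859, 'cy': 202.85245696080108, 'rvec': array([ 2.17019271, -0.11749698,  0.0416937 ]), 'tvec': array([-0.48045324,  0.09028566,  0.935856  ])}
wrist {'fovy': 69.5694146577934, 'cx': 319.4873037467541, 'cy': 200.21067347186124, 'rvec': array([-1.8404461 , -2.33346789, -0.29707493]), 'tvec': array([ 0.62453951, -0.02881177,  0.3889036 ])}
```

View pics/scene0.png

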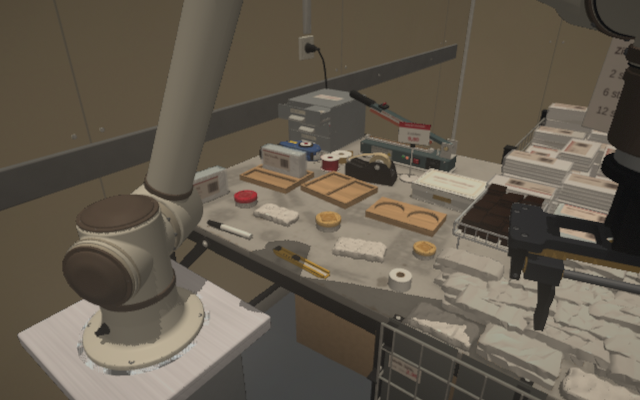

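View pics/side0.png

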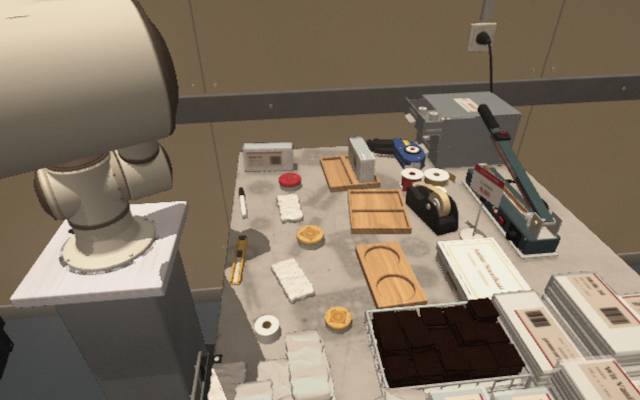

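The side view shows everything: red tin (290,180), gold rounds (310,236) and (338,318), parcels (289,208) and (292,280), loose pack (268,157), roll (267,326). The boards are at (350,172), (379,212) and (390,274). The two gold rounds are the only ambiguity for tin_b, so I'll take a close crop and measure both.

```bash
cat > h.py <<'E'
import numpy as np, cv2
from station import *
def K(c):
    f=200/np.tan(np.radians(c["fovy"]/2)); return np.array([[f,0,c["cx"]],[0,f,c["cy"]],[0,0,1]])
def unproj(c,uv,z):
    R=cv2.Rodrigues(c["rvec"])[0]; o=-R.T@c["tvec"]; uv=np.atleast_2d(uv).astype(float)
    d=(R.T@np.linalg.inv(K(c))@np.c_[uv,np.ones(len(uv))].T).T
    return o+d*((z-o[2])/d[:,2])[:,None]
def proj(c,P):
    return cv2.projectPoints(np.atleast_2d(P).astype(float),c["rvec"],c["tvec"],K(c),None)[0][:,0]
def crop(c,x0,y0,w,h,s,name):
    cv2.imwrite(name,cv2.resize(c["pixels"][y0:y0+h,x0:x0+w],None,fx=s,fy=s,interpolation=cv2.INTER_CUBIC))
E
python3 - <<'E'
from h import *
c=capture("side"); crop(c,225,130,210,210,2.85,"pics/sc.png")
c["pixels"]=None; np.save("side.npy",c,allow_pickle=True)
for n,p,z in [("red",(290,180),.02),("g1",(310,235),.02),("g2",(338,317),.02)]: print(n,unproj(c,p,z))
c=capture("scene"); crop(c,180,140,270,160,2.9,"pics/scn.png"); c["pixels"]=None; np.save("scene.npy",c,allow_pickle=True)
E
```

```text
red [[0.43195634 0.19244499 0.02      ]]
g1 [[ 0.46580706 -0.05705703  0.02      ]]
g2 [[ 0.49505827 -0.29635245  0.02      ]]
```

View pics/sc.png

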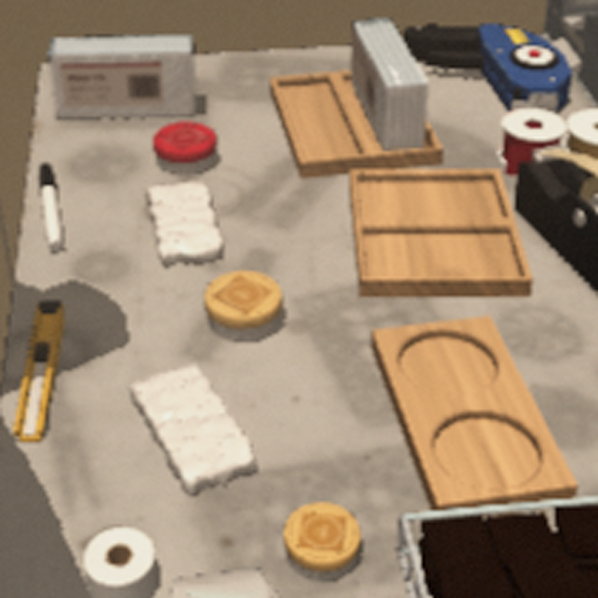

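View pics/scn.png

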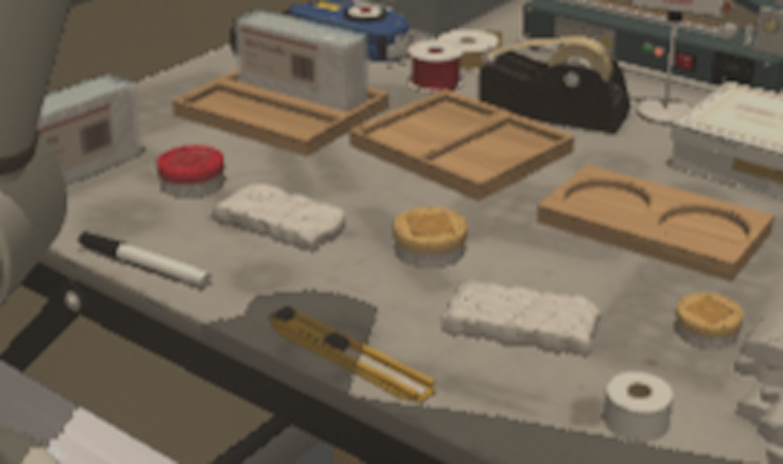

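Crop coordinates show: the red tin at (185,142); gold g1 at (245,298), 80 px wide though farther away, and gold g2 at (323,535), 78 px wide though nearer. So g1 is the larger one and should be tin_b. I'll compute the poses now.

```bash
cat > m.py <<'E'
from h import *
s=np.load("side.npy",allow_pickle=True).item(); q=np.load("scene.npy",allow_pickle=True).item()
S=lambda p,z: unproj(s,(np.atleast_2d(p)+.5)/2.85+np.array([225,130])-.5,z)
Q=lambda p,z: unproj(q,(np.atleast_2d(p)+.5)/2.9+np.array([180,140])-.5,z)
np.set_printoptions(precision=4,suppress=True)
def rep(n,P):
    e=np.diff(np.vstack([P,P[:1]]),axis=0); print(n,P.mean(0)[:2],"edges",np.linalg.norm(e,axis=1),"yaws",np.degrees(np.arctan2(e[:,1],e[:,0])))
rep("tinboard S",S([(374,334),(490,317),(577,489),(435,501)],.018))
rep("tinboard Q",Q([(540,209),(585,168),(774,218),(730,263)],.018))
rep("parcelboard S",S([(350,171),(501,168),(531,282),(360,284)],.018))
rep("parcelboard Q",Q([(352,138),(440,94),(573,146),(480,188)],.018))
rep("barboard Q",Q([(174,102),(237,72),(388,97),(307,143)],.018))
print("barboard S corners",S([(271,77),(303,163),(441,150)],.018))
for n,a,b,z in [("red S",(155,140),(218,140),.027),("g1 S",(205,294),(285,294),.027),("g2 S",(285,530),(362,530),.027),("roll S",(84,556),(154,556),.026)]:
    A,B=S([a,b],z); print(n,(A+B)[:2]/2,np.linalg.norm(A-B))
for n,a,b,z in [("red Q",(158,160),(225,160),.027),("g1 Q",(392,226),(467,226),.027),("g2 Q",(676,311),(743,311),.027),("roll Q",(604,392),(672,392),.026)]:
    A,B=Q([a,b],z); print(n,(A+B)[:2]/2,np.linalg.norm(A-B))
rep("parA S",S([(148,188),(206,182),(222,250),(168,262)],.015))
rep("parB S",S([(132,385),(198,366),(257,463),(196,490)],.015))
rep("parA Q",Q([(214,208),(252,186),(345,212),(315,244)],.015))
rep("parB Q",Q([(444,318),(470,283),(600,306),(588,350)],.015))
print("pack base front S",S([(55,117),(197,113)],0), "top front", S([(53,55),(192,53)],.078),"top back",S([(53,38),(190,35)],.078))
print("pack Q top",Q([(115,77),(135,90)],.078),"base near corner",Q([(142,152)],0))
E
python3 m.py
```

```text
tinboard S [ 0.6152 -0.19  ] edges [0.095  0.1787 0.0953 0.1687] yaws [  5.6761 -86.8852 179.6433  93.0392]
tinboard Q [ 0.6092 -0.191 ] edges [0.0931 0.1765 0.0921 0.1692] yaws [   5.2724  -85.5113 -179.2721   94.8856]
parcelboard S [0.6443 0.0339] edges [0.1433 0.1743 0.1404 0.1723] yaws [ -4.9502 -97.8078 174.2663  83.1196]
parcelboard Q [0.6293 0.0267] edges [0.1395 0.1774 0.1276 0.1589] yaws [ -2.1607 -98.3545 169.9164  85.6729]
barboard Q [0.5882 0.2315] edges [0.0991 0.1812 0.1354 0.1766] yaws [   2.9456  -75.5555 -177.4543   92.87  ]
barboard S corners [[0.5305 0.3236 0.018 ]
 [0.5417 0.1456 0.018 ]
 [0.678  0.1526 0.018 ]]
red S [0.4323 0.1873] 0.061730527151009594
g1 S [ 0.4673 -0.058 ] 0.06420657173848364
g2 S [ 0.4948 -0.2991] 0.048403293233330896
roll S [ 0.3666 -0.3039] 0.043340380282272876
red Q [0.4281 0.1892] 0.06223780488756828
g1 Q [ 0.4608 -0.0598] 0.06242929888104529
g2 Q [ 0.4824 -0.2997] 0.04921834463415094
roll Q [ 0.364  -0.3033] 0.04535372901870644
parA S [0.4254 0.0701] edges [0.0547 0.1092 0.0484 0.1178] yaws [   3.7722  -86.3398 -166.1574   97.1011]
parB S [ 0.4193 -0.1849] edges [0.0521 0.1079 0.047  0.1143] yaws [  16.7328  -71.296  -155.847   111.3644]
parA Q [0.4199 0.071 ] edges [0.0507 0.0997 0.0597 0.1121] yaws [   2.5742  -82.3774 -165.0083   93.1757]
parB Q [ 0.4129 -0.1837] edges [0.0539 0.1027 0.06   0.1103] yaws [  13.3363  -71.4382 -158.9899  105.3151]
pack base front S [[0.2967 0.2971 0.    ]
 [0.4471 0.2866 0.    ]] top front [[0.3041 0.2863 0.078 ]
 [0.4447 0.2725 0.078 ]] top back [[0.3022 0.3259 0.078 ]
 [0.4448 0.3144 0.078 ]]
pack Q top [[0.4405 0.3014 0.078 ]
 [0.4305 0.2616 0.078 ]] base near corner [[0.4481 0.2829 0.    ]]
```

The measured diameters are 63 mm for g1 and 48 mm for g2, so tin_b is g1. Next I'll raise the arm and look from above.

```bash
cat >> h.py <<'E'
def go(x,y,z,yaw):
    """shift/turn from the measured pose to a tool-down pose; yaw = heading of tool x, deg. rz, then dx dy dz cm"""
    s=sense(); R=s["ee_rot"]; a=np.radians(yaw); X=np.array([np.cos(a),np.sin(a),0]); Z=np.array([0,0,-1.])
    T=np.c_[X,np.cross(Z,X),Z]; rv=cv2.Rodrigues(R.T@T)[0][:,0]; d=R.T@(np.array([x,y,z])-s["tcp_pos"])*100
    print(np.round(rv,3),np.round(d,2),"t",round(s["time_s"],1),"n",int(np.ceil(max(np.linalg.norm(d)/4.17,np.linalg.norm(rv)/.125))))
E
python3 -c "
from h import *
go(.5,0,.42,180)"
```

```text
[ 0.001 -0.     0.236] [-48.61  50.82 -17.85] t 0.2 n 18
```

>>> {"api": "arm_command", "payload": {"deltas": [[0,0,0,0,0,-6,-1],[0,0,0,0,0,-12,-1],[0,0,0,0,0,-18,-1],[0,0,0,0,0,-18,-1]]}}

```text
time_s: 0.58
tcp_pos: [0.1457, -0.6072, 0.4102]
ee_rot: [[-0.972, -0.234, -0.0], [-0.234, 0.972, 0.0], [0.0, 0.0, -1.0]]
wrist_force: [1.6, -0.6, -0.4]
gripper_width: 0.998
gripper_force: 0.0
```

>>> {"api": "arm_command", "payload": {"deltas": [[0,0,0,-22.1,23.1,0,-1],[0,0,0,-22.1,23.1,0,-1],[0,0,0,-22.1,23.1,0,-1],[0,0,0,-22.1,23.1,0,-1],[0,0,0,-22.1,23.1,0,-1],[0,0,0,-22.1,23.1,0,-1],[0,0,0,-22.1,23.1,0,-1],[0,0,0,-22.1,23.1,0,-1]]}}

```text
time_s: 1.25
tcp_pos: [0.3075, -0.3288, 0.4085]
ee_rot: [[-0.972, -0.235, 0.001], [-0.235, 0.972, 0.0], [-0.001, -0.0, -1.0]]
wrist_force: [1.0, -0.2, 0.4]
gripper_width: 0.997
gripper_force: 0.0
```

>>> {"api": "arm_command", "payload": {"deltas": [[0,0,0,-22.1,23.1,0,-1],[0,0,0,-22.1,23.1,0,-1],[0,0,0,-22.1,23.1,0,-1],[0,0,0,-22.1,23.1,0,-1],[0,0,0,-22.1,23.1,0,-1],[0,0,0,-22.1,23.1,0,-1],[0,0,0,-22.1,23.1,0,-1],[0,0,0,-22.1,23.1,0,-1]]}}

```text
time_s: 1.92
tcp_pos: [0.4688, -0.0522, 0.408]
ee_rot: [[-0.972, -0.236, 0.0], [-0.236, 0.972, 0.001], [-0.0, 0.0, -1.0]]
wrist_force: [0.2, 0.2, 0.3]
gripper_width: 1.001
gripper_force: 0.0
```

>>> {"api": "arm_command", "payload": {"deltas": [[0,0,0.236,-4.4,4.6,0,-1],[0,0,0.236,-4.4,4.6,0,-1],[0,0,0.236,-4.4,4.6,0,-1],[0,0,0.236,-4.4,4.6,0,-1]]}}

```text
time_s: 2.25
tcp_pos: [0.5002, 0.0009, 0.4075]
ee_rot: [[-1.0, -0.003, -0.002], [-0.003, 1.0, -0.0], [0.002, -0.0, -1.0]]
wrist_force: [1.2, -1.1, 0.5]
gripper_width: 0.999
gripper_force: 0.0
```

Run:
```python
from h import *
s=sense(); print(s["tcp_pos"],s["joints"],s["time_s"])
c=capture("wrist"); cv2.imwrite("pics/w1.png",cv2.resize(c["pixels"],None,fx=1.25,fy=1.25,interpolation=cv2.INTER_CUBIC)); c["pixels"]=None; np.save("w1.npy",c,allow_pickle=True)
R=cv2.Rodrigues(c["rvec"])[0]; print(-R.T@c["tvec"],R[2])
```

```text
[0.50019023 0.00085674 0.40748471] [ 1.87269629e+01  5.44514068e+00  1.63988302e+00 -4.18582707e-03
 -8.62922674e+01 -1.08567899e+02] 2.25
[4.31035400e-01 2.29018731e-04 5.49975840e-01] [ 2.48203284e-01 -7.48650799e-04 -9.68707680e-01]
```

View pics/w1.png

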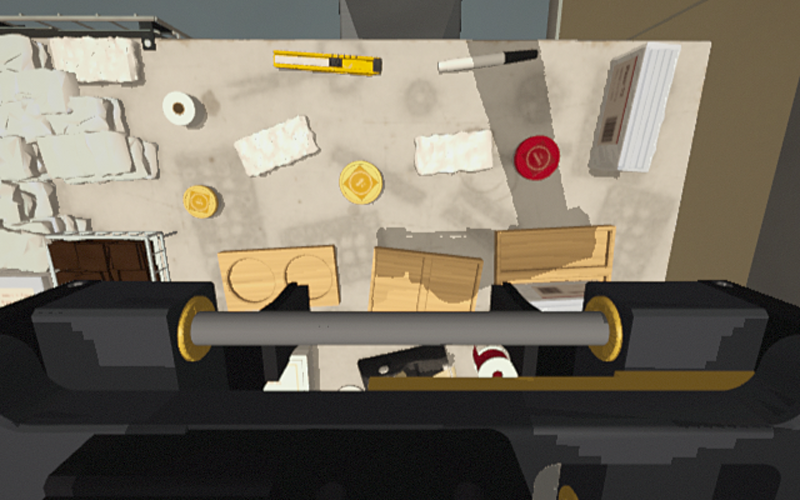

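The overhead view (in 1.25x pixels) shows: red tin (537,158), large gold tin (361,183), small gold (200,202), roll (180,108), parcels (454,152) and (277,145), pack top (650,107). The near edges of the three boards are visible. Next I'll fit all poses across the three views.

```bash
cat > fit.py <<'E'
from h import *
from scipy.optimize import least_squares
np.set_printoptions(precision=4,suppress=True)
L=lambda n:np.load(n,allow_pickle=True).item()
s,q,w=L("side.npy"),L("scene.npy"),L("w1.npy")
def px(v,p):
    p=np.array(p,float)+.5
    return {"S":p/2.85+[225,130],"Q":p/2.9+[180,140],"W":p/1.25}[v]-.5
cam={"S":s,"Q":q,"W":w}
def fit(n,hx,hy,z,g,obs):
    def r(p):
        c,sn=np.cos(p[2]),np.sin(p[2]); out=[]
        for v,sx,sy,u in obs:
            P=[p[0]+c*sx*hx-sn*sy*hy,p[1]+sn*sx*hx+c*sy*hy,z]
            out.append(proj(cam[v],P)[0]-px(v,u))
        return np.ravel(out)
    o=least_squares(r,g,loss="soft_l1"); print(n,o.x[:2],"yaw %.1f"%np.degrees(o.x[2]),"res",np.abs(r(o.x)).round(1))
def C(v,*pts): return [(v,a,b,p) for (a,b),p in zip([(-1,1),(1,1),(1,-1),(-1,-1)],pts) if p]
fit("tinboard",.048,.089,.018,[.61,-.19,0],C("S",(374,334),(490,317),(577,489),(435,501))+C("Q",(540,209),(585,168),(774,218),(730,263))+C("W",(335,245),None,None,(219,251)))
fit("parcelboard",.071,.085,.018,[.64,.03,0],C("S",(350,171),(501,168),(531,282),(360,284))+C("Q",(352,138),(440,94),(573,146),(480,188))+C("W",(482,258),None,None,(376,247)))
fit("barboard",.071,.089,.018,[.6,.23,0],C("S",(271,77),None,(441,150),(303,163))+C("Q",(174,102),None,(388,97),(307,143))+C("W",(614,226),None,None,(495,231)))
fit("pack",.076,.022,.078,[.37,.3,0],C("S",(53,38),(190,35),(192,53),(53,55))+C("W",(680,42),(655,171),(618,171),(642,45)))
fit("parA",.0295,.058,.015,[.42,.07,0],C("S",(148,188),(206,182),(222,250),(168,262))+C("W",(490,129),(494,170),(417,174),(416,137)))
fit("parB",.0295,.058,.015,[.42,-.185,.2],C("S",(132,385),(198,366),(257,463),(196,490))+C("W",(302,115),(320,150),(252,175),(236,143)))
W=lambda p,z:unproj(w,px("W",p),z)[0]
print("red",W((537,158),.027),"gold",W((361,183),.027),"roll",W((180,108),.026))
print("wells",W((252,280),.018),W((309,277),.018))
E
python3 fit.py
```

```text
tinboard [ 0.6143 -0.1878] yaw 2.6 res [1.  2.  0.  0.5 1.1 0.9 0.6 1.1 1.4 1.9 0.5 1.7 0.2 0.9 0.5 0.1 1.4 1.6
 1.5 0.6]
parcelboard [0.642  0.0345] yaw -6.3 res [1.2 0.1 1.5 0.6 0.  0.3 0.7 0.7 1.1 2.6 1.6 1.7 0.6 3.5 0.  1.1 0.1 0.8
 3.3 0. ]
barboard [0.6038 0.236 ] yaw 2.8 res [0.5 0.4 0.5 0.4 1.5 0.5 0.2 0.7 0.9 1.3 0.1 0.7 0.1 0.1 0.1 0.2]
pack [0.3726 0.3049] yaw -1.6 res [1.7 0.4 1.3 1.6 1.  1.4 2.9 0.4 0.4 0.4 1.5 1.9 0.8 1.1 0.3 3.7]
parA [0.4246 0.0758] yaw 5.7 res [1.2 1.1 0.2 1.7 2.2 0.5 2.7 1.6 2.  0.8 0.2 0.5 2.3 3.6 4.3 0.5]
parB [ 0.4179 -0.18  ] yaw 20.8 res [2.7 1.1 0.4 3.1 3.  1.7 3.2 0.5 0.4 1.9 0.3 2.8 4.  6.  6.1 0.1]
red [0.4303 0.1929 0.027 ] gold [ 0.4656 -0.0555  0.027 ] roll [ 0.3654 -0.3004  0.026 ]
wells [ 0.6157 -0.2301  0.018 ] [ 0.6105 -0.1409  0.018 ]
```

Board estimates agree to about 3 mm. One shifted view will show the boards clear of the fingers.

>>> {"api": "arm_command", "payload": {"deltas": [[0,0,0,-4,1,0,-1],[0,0,0,-8,2,0,-1],[0,0,0,-12,3,0,-1],[0,0,0,-13,3,0,-1],[0,0,0,-13,3,0,-1]]}}

```text
time_s: 2.72
tcp_pos: [0.6318, 0.029, 0.4053]
ee_rot: [[-1.0, 0.001, -0.004], [0.001, 1.0, -0.001], [0.004, -0.001, -1.0]]
wrist_force: [0.1, 0.5, -0.7]
gripper_width: 1.003
gripper_force: 0.0
```

Run:
```python
from h import *
c=capture("wrist"); crop(c,110,20,400,240,2,"pics/w2.png"); c["pixels"]=None; np.save("w2.npy",c,allow_pickle=True)
print(sense()["tcp_pos"])
```

```text
[0.63041562 0.0286551  0.40670547]
```

View pics/w2.png

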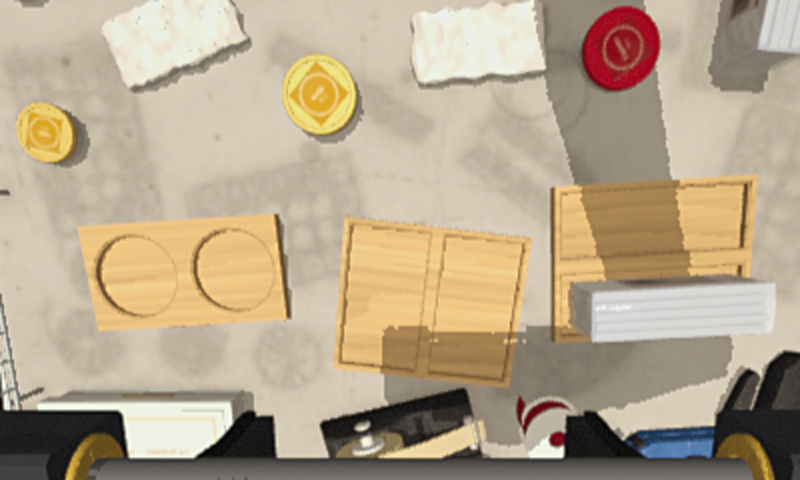

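The boards now show clearly, in 2x crop pixels: tin board wells at (137,276) and (234,270), parcel board corners (346,218), (530,238), (508,386), (335,371), and bar board corners (554,187), (756,176), (555,341).

```bash
cat > fit2.py <<'E'
exec(open("fit.py").read().split("fit(\"tinboard")[0])
cam["V"]=L("w2.npy"); px0=px
def px(v,p): return (np.array(p,float)+.5)/2+[110,20]-.5 if v=="V" else px0(v,p)
T=C("V",(276,215),(287,318),(99,330),(79,227)); P=C("V",(530,238),(508,386),(335,371),(346,218)); B=C("V",(756,176),None,(555,341),(554,187))
fit("tin",.048,.089,.018,[.61,-.19,0],T); fit("parcel",.071,.085,.018,[.64,.03,0],P); fit("bar",.071,.089,.018,[.6,.23,0],B)
V=lambda p,z:unproj(cam["V"],px("V",p),z)[0]
print("wells",V((137,276),.018),V((234,270),.018),"red",V((620,47),.027),"gold",V((319,94),.027))
fit("parA",.0295,.058,.012,[.42,.07,0],C("V",None,(548,73),(416,86),None)+C("W",(490,129),(494,170),(417,174),(416,137)))
fit("parB",.0295,.058,.012,[.42,-.185,.2],C("V",None,(249,41),(136,90),(102,25))+C("W",(308,115),(320,150),(252,175),(236,147)))
fit("pack",.076,.022,.078,[.37,.3,0],C("W",(680,42),(655,171),(618,171),(642,45)))
E
python3 fit2.py
```

```text
tin [ 0.615  -0.1868] yaw 3.2 res [0.2 0.5 0.5 1.  0.1 0.4 0.3 0.6]
parcel [0.6449 0.0371] yaw -5.8 res [1.  0.3 1.1 0.9 0.8 0.2 1.3 0. ]
bar [0.6053 0.2388] yaw 3.0 res [0.7 0.5 0.8 1.3 0.  0.2]
wells [ 0.6169 -0.2312  0.018 ] [ 0.6116 -0.1418  0.018 ] red [0.43   0.1922 0.027 ] gold [ 0.4651 -0.0561  0.027 ]
parA [0.4226 0.0788] yaw 4.6 res [0.9 0.8 0.9 0.3 3.7 1.2 0.9 0.  1.  1.8 2.4 2.3]
parB [ 0.4145 -0.1735] yaw 21.1 res [4.1 0.1 0.5 2.6 0.3 0.5 0.5 3.9 3.5 0.7 0.2 4.1 1.9 4.8]
pack [0.3726 0.3053] yaw -1.2 res [0.4 0.5 0.9 1.8 1.3 1.2 0.2 3.7]
```

Run:
```python
from h import *
w=np.load("w1.npy",allow_pickle=True).item()
im=cv2.resize(cv2.imread("pics/w1.png"),(640,400),interpolation=cv2.INTER_AREA)
for n,(x0,y0,x1,y1) in {"A":(322,95,406,148),"B":(180,85,265,147)}.items():
    r=im[y0:y1,x0:x1]; h=cv2.cvtColor(r,cv2.COLOR_BGR2GRAY); t,m=cv2.threshold(h,0,255,cv2.THRESH_OTSU)
    cs=max(cv2.findContours(m,0,2)[0],key=cv2.contourArea)[:,0]+[x0,y0]
    P=unproj(w,cs,.012)[:,:2].astype(np.float32); c,d,a=cv2.minAreaRect(P*1000); print(n,t,np.round(c,1),np.round(d,1),round(a,1))
go(.465,-.056,.12,273)
```

```text
A 210.0 [422.2  76.4] [ 55.1 110.5] 4.5
B 214.0 [ 414.5 -179.8] [ 54.  110.1] 20.6
[ 0.002 -0.003 -1.625] [16.45 -8.46 28.72] t 2.8 n 13
```

>>> {"api": "arm_command", "payload": {"deltas": [[0,0,-0.9,16.4,-8.4,20,-1],[0,0,-0.9,16.4,-8.4,20,-1],[0,0,-0.9,16.4,-8.4,20,-1],[0,0,-0.9,16.4,-8.4,20,-1],[0,0,-0.9,16.4,-8.4,20,-1],[0,0,-0.9,16.4,-8.4,20,-1],[0,0,-0.9,16.4,-8.4,20,-1],[0,0,-0.9,16.4,-8.4,20,-1]]}}

```text
time_s: 3.43
tcp_pos: [0.4587, -0.0566, 0.2058]
ee_rot: [[-0.62, -0.784, -0.007], [-0.784, 0.62, 0.0], [0.004, 0.006, -1.0]]
wrist_force: [0.1, 0.6, -0.1]
gripper_width: 0.999
gripper_force: 0.0
```

>>> {"api": "arm_command", "payload": {"deltas": [[0,0,-0.725,0,0,8.7,-1],[0,0,-0.725,0,0,8.7,-1],[0,0,-0.725,0,0,8.7,-1],[0,0,-0.725,0,0,8.7,-1],[0,0,-0.725,0,0,8.7,-1],[0,0,-0.725,0,0,8.7,-1],[0,0,-0.725,0,0,8.7,-1],[0,0,-0.725,0,0,8.7,-1]]}}

```text
time_s: 4.1
tcp_pos: [0.4653, -0.0548, 0.1225]
ee_rot: [[0.051, -0.999, 0.002], [-0.999, -0.051, 0.0], [-0.0, -0.002, -1.0]]
wrist_force: [0.2, -0.6, -1.0]
gripper_width: 1.003
gripper_force: 0.0
```

Run:
```python
from h import *
c=capture("wrist"); cv2.imwrite("pics/w3.png",c["pixels"])
print(proj(c,[.465,-.056,.027]),sense()["joints"].round())
go(.465,-.056,.034,273)
```

```text
[[318.55286843 207.0617706 ]] [ 13.  14. -30.   0. -45. -10.]
[-0.002  0.    -0.001] [0.14 0.07 8.83] t 4.2 n 3
```

View pics/w3.png

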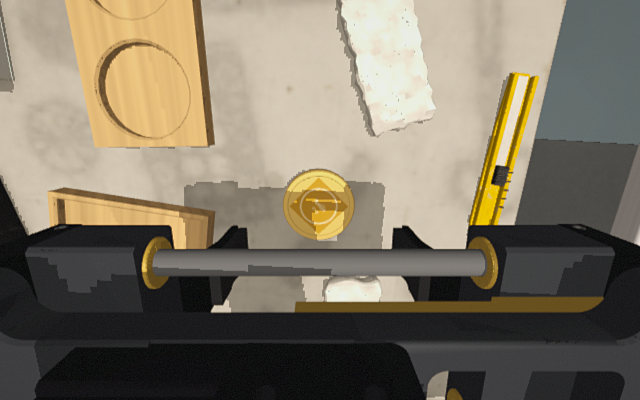

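The tin is at (319,204), against a prediction of (319,207), so it sits between the fingers as expected. I'll descend and grasp.

>>> {"api": "arm_command", "payload": {"deltas": [[0,0,0,0.1,0.1,3,-1],[0,0,0,0.1,0.1,6,-1],[0,0,0,0.1,0.1,8,-1],[0,0,0,0.1,0.1,8.8,-1],[0,0,0,0.1,0.1,8.8,1],[0,0,0,0.1,0.1,8.8,1],[0,0,0,0.1,0.1,8.8,1],[0,0,0,0.1,0.1,8.8,1]]}}

```text
time_s: 4.82
tcp_pos: [0.466, -0.0551, 0.0346]
ee_rot: [[0.054, -0.999, 0.003], [-0.999, -0.054, 0.001], [-0.0, -0.003, -1.0]]
wrist_force: [-0.3, 0.7, 0.1]
gripper_width: 0.78
gripper_force: 0.0
```

>>> {"api": "arm_command", "payload": {"deltas": [[0,0,0,0,0,0,1],[0,0,0,0,0,0,1],[0,0,0,0,0,-2,1],[0,0,0,0,0,-5,1],[0,0,0,0,0,-7,1],[0,0,0,0,0,-7,1]]}}

```text
time_s: 5.32
tcp_pos: [0.4678, -0.0548, 0.1074]
ee_rot: [[0.055, -0.998, 0.009], [-0.998, -0.055, 0.001], [-0.001, -0.009, -1.0]]
wrist_force: [-0.2, 0.7, -0.8]
gripper_width: 0.691
gripper_force: 30.0
```

```bash
python3 -c "
from h import *
s=sense();print(s['gripper_width'],s['gripper_force'])
go(.612,-.142,.105,273)"
```

```text
0.6912802443209487 29.999896555091254
[-0.009  0.001  0.003] [  9.5  -13.92   0.37] t 5.3 n 5
```

>>> {"api": "arm_command", "payload": {"deltas": [[0,0,0,2.4,-3.5,0,1],[0,0,0,4.8,-7,0,1],[0,0,0,7.2,-10.5,0,1],[0,0,0,9.5,-13.9,0.4,1],[0,0,0,9.5,-13.9,0.4,1],[0,0,0,9.5,-13.9,0.4,1],[0,0,0,9.5,-13.9,0.4,1]]}}

```text
time_s: 5.9
tcp_pos: [0.6075, -0.1425, 0.0978]
ee_rot: [[0.053, -0.999, -0.003], [-0.999, -0.053, 0.001], [-0.001, 0.003, -1.0]]
wrist_force: [-0.0, -0.0, -1.4]
gripper_width: 0.692
gripper_force: 30.0
```

Run:
```python
from h import *
go(.612,-.142,.044,273)
c=capture("side"); crop(c,330,210,120,110,5,"pics/s4.png")
```

```text
[0.003 0.001 0.001] [-0.03 -0.47  5.37] t 5.9 n 2
```

View pics/s4.png

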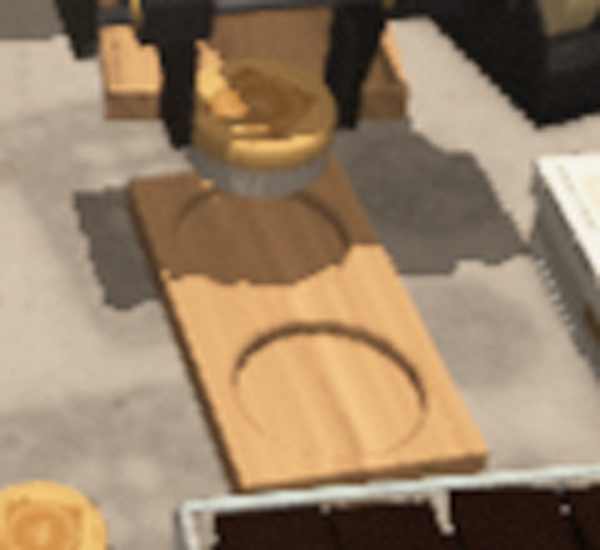

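The tin is held level above the upper well. I'll lower it and release.

>>> {"api": "arm_command", "payload": {"deltas": [[0,0,0,0,-0.5,0.5,1],[0,0,0,0,-0.5,2.5,1],[0,0,0,0,-0.5,4,1],[0,0,0,0,-0.5,4.8,1],[0,0,0,0,-0.5,5.3,1],[0,0,0,0,-0.5,5.3,1]]}}

```text
time_s: 6.45
tcp_pos: [0.6132, -0.1419, 0.0455]
ee_rot: [[0.055, -0.999, -0.002], [-0.999, -0.055, 0.0], [-0.0, 0.002, -1.0]]
wrist_force: [-0.5, -0.4, -0.8]
gripper_width: 0.694
gripper_force: 30.0
```

>>> {"api": "arm_command", "payload": {"deltas": [[0,0,0,0,0,0,-0.7],[0,0,0,0,0,0,-0.7],[0,0,0,0,0,0,-0.7],[0,0,0,0,0,0,-0.7],[0,0,0,0,0,-3,-1],[0,0,0,0,0,-6,-1],[0,0,0,0,0,-9,-1],[0,0,0,0,0,-9,-1]]}}

```text
time_s: 7.12
tcp_pos: [0.6181, -0.143, 0.1441]
ee_rot: [[0.056, -0.998, 0.014], [-0.998, -0.056, -0.002], [0.003, -0.014, -1.0]]
wrist_force: [0.1, -0.3, 1.3]
gripper_width: 0.984
gripper_force: 0.0
```

Run:
```python
from h import *
go(.43,.1925,.12,273)
c=capture("side"); crop(c,330,210,120,110,5,"pics/s5.png")
```

```text
[-0.014 -0.003  0.003] [-34.55  16.95   2.07] t 7.1 n 10
```

>>> {"api": "arm_command", "payload": {"deltas": [[0,0,0,-29,14.2,0,-1],[0,0,0,-29,14.2,0,-1],[0,0,0,-29,14.2,0,-1],[0,0,0,-29,14.2,0,-1],[0,0,0,-29,14.2,0,-1],[0,0,0,-29,14.2,0,-1],[0,0,0,-29,14.2,0,-1],[0,0,0,-29,14.2,0,-1]]}}

```text
time_s: 7.83
tcp_pos: [0.4543, 0.1412, 0.1358]
ee_rot: [[0.055, -0.998, -0.001], [-0.998, -0.055, -0.0], [0.0, 0.001, -1.0]]
wrist_force: [0.2, 0.8, -0.6]
gripper_width: 1.0
gripper_force: 0.0
```

>>> {"api": "arm_command", "payload": {"deltas": [[0,0,0,-5.5,2.7,2,-1],[0,0,0,-5.5,2.7,2,-1],[0,0,0,-5.5,2.7,2,-1],[0,0,0,-5.5,2.7,2,-1],[0,0,0,-5.5,2.7,2,-1]]}}

```text
time_s: 8.25
tcp_pos: [0.4265, 0.1928, 0.1161]
ee_rot: [[0.054, -0.999, -0.0], [-0.999, -0.054, -0.0], [0.0, 0.0, -1.0]]
wrist_force: [0.4, -0.1, 0.0]
gripper_width: 0.999
gripper_force: 0.0
```

Run:
```python
from h import *
c=capture("wrist"); m=cv2.inRange(c["pixels"],(0,0,90),(70,70,255)); m[260:]=0
n,l,st,ce=cv2.connectedComponentsWithStats(m); i=1+np.argmax(st[1:,4]); print(st[i],ce[i],unproj(c,[st[i][0]+st[i][2]/2-.5,st[i][1]+st[i][3]/2-.5],.027),unproj(c,ce[i],.027))
go(.43,.1925,.034,273)
```

```text
[ 277  174   73   72 2944] [313.15421196 209.11480978] [[0.43058779 0.19199082 0.027     ]] [[0.43047508 0.19164859 0.027     ]]
[-0.    -0.     0.001] [ 0.01 -0.32  8.22] t 8.3 n 2
```

View pics/s5.png

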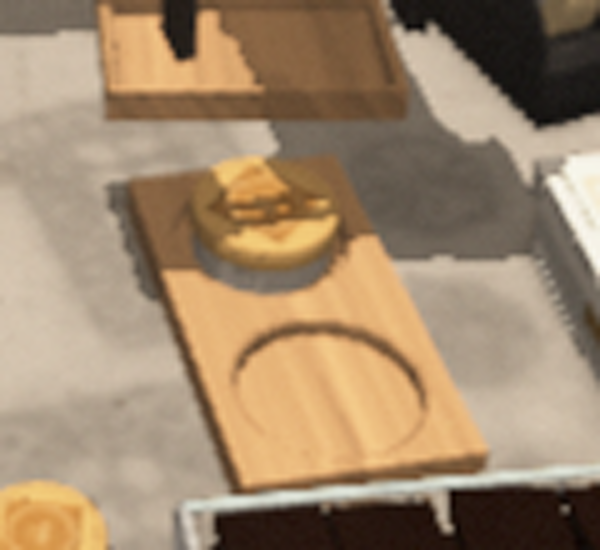

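Gold looks seated in the upper well, and red is confirmed at (0.4305, 0.192). I'll pick up red.

>>> {"api": "arm_command", "payload": {"deltas": [[0,0,0,0,-0.4,2,-1],[0,0,0,0,-0.4,5,-1],[0,0,0,0,-0.4,7.5,-1],[0,0,0,0,-0.4,8.2,-1],[0,0,0,0,-0.4,8.2,1],[0,0,0,0,-0.4,8.2,1],[0,0,0,0,-0.4,8.2,1],[0,0,0,0,-0.4,8.2,1]]}}

```text
time_s: 8.97
tcp_pos: [0.4315, 0.1939, 0.0357]
ee_rot: [[0.054, -0.999, 0.003], [-0.999, -0.054, 0.002], [-0.002, -0.003, -1.0]]
wrist_force: [0.2, -0.5, -0.1]
gripper_width: 0.783
gripper_force: 0.0
```

>>> {"api": "arm_command", "payload": {"deltas": [[0,0,0,0,0,0,1],[0,0,0,0,0,0,1],[0,0,0,0,0,0,1],[0,0,0,0,0,-3,1],[0,0,0,0,0,-6,1],[0,0,0,0,0,-9,1],[0,0,0,0,0,-9,1]]}}

```text
time_s: 9.55
tcp_pos: [0.4333, 0.1956, 0.1298]
ee_rot: [[0.056, -0.998, 0.009], [-0.998, -0.056, 0.007], [-0.007, -0.01, -1.0]]
wrist_force: [1.3, 0.2, 0.3]
gripper_width: 0.695
gripper_force: 30.0
```

```bash
python3 -c "
from h import *
go(.617,-.2315,.12,273)"
```

```text
[-0.01   0.007  0.003] [ 43.67 -15.95   0.85] t 9.6 n 12
```

>>> {"api": "arm_command", "payload": {"deltas": [[0,0,0,29,-10.6,0,1],[0,0,0,29,-10.6,0,1],[0,0,0,29,-10.6,0,1],[0,0,0,29,-10.6,0,1],[0,0,0,29,-10.6,0,1],[0,0,0,29,-10.6,0,1],[0,0,0,29,-10.6,0,1],[0,0,0,29,-10.6,0,1]]}}

```text
time_s: 10.22
tcp_pos: [0.5531, -0.0944, 0.1236]
ee_rot: [[0.05, -0.999, 0.0], [-0.999, -0.05, -0.0], [0.0, -0.0, -1.0]]
wrist_force: [-0.1, 0.3, -0.6]
gripper_width: 0.696
gripper_force: 30.0
```

>>> {"api": "arm_command", "payload": {"deltas": [[0,0,0,14.6,-5.4,1,1],[0,0,0,14.6,-5.4,1,1],[0,0,0,14.6,-5.4,1,1],[0,0,0,14.6,-5.4,1,1],[0,0,0,14.6,-5.4,1,1],[0,0,0,14.6,-5.4,1,1],[0,0,0,14.6,-5.4,1,1]]}}

```text
time_s: 10.8
tcp_pos: [0.6129, -0.2331, 0.1133]
ee_rot: [[0.053, -0.999, -0.002], [-0.999, -0.053, 0.001], [-0.001, 0.002, -1.0]]
wrist_force: [-0.3, -0.0, 0.3]
gripper_width: 0.693
gripper_force: 30.0
```

```bash
python3 -c "
from h import *
go(.617,-.2305,.0445,273)"
```

```text
[0.002 0.001 0.001] [-0.23 -0.43  6.88] t 10.8 n 2
```

>>> {"api": "arm_command", "payload": {"deltas": [[0,0,0,-0.2,-0.5,1,1],[0,0,0,-0.2,-0.5,3.5,1],[0,0,0,-0.2,-0.5,5.5,1],[0,0,0,-0.2,-0.4,6.4,1],[0,0,0,-0.2,-0.4,6.8,1],[0,0,0,-0.2,-0.4,6.8,1],[0,0,0,-0.2,-0.4,6.8,1]]}}

```text
time_s: 11.38
tcp_pos: [0.6185, -0.2309, 0.0471]
ee_rot: [[0.055, -0.998, 0.001], [-0.998, -0.055, -0.001], [0.001, -0.001, -1.0]]
wrist_force: [-0.1, 0.2, -0.8]
gripper_width: 0.697
gripper_force: 30.0
```

>>> {"api": "arm_command", "payload": {"deltas": [[0,0,0,0,0,0,-0.7],[0,0,0,0,0,0,-0.7],[0,0,0,0,0,0,-0.7],[0,0,0,0,0,0,-0.7],[0,0,0,0,0,-3,-1],[0,0,0,0,0,-6,-1],[0,0,0,0,0,-9,-1],[0,0,0,0,0,-9,-1]]}}

```text
time_s: 12.05
tcp_pos: [0.6217, -0.2326, 0.1442]
ee_rot: [[0.055, -0.998, 0.014], [-0.998, -0.055, -0.004], [0.005, -0.013, -1.0]]
wrist_force: [0.4, -1.4, 1.0]
gripper_width: 0.985
gripper_force: 0.0
```

```bash
python3 -c "
from h import *
go(.4145,-.18,.12,290.6)"
```

```text
[-0.012 -0.007 -0.304] [-6.41 20.42  2.12] t 12.1 n 6
```

>>> {"api": "arm_command", "payload": {"deltas": [[0,0,-0.3,-6.4,20.4,2.1,-1],[0,0,-0.3,-6.4,20.4,2.1,-1],[0,0,-0.3,-6.4,20.4,2.1,-1],[0,0,-0.3,-6.4,20.4,2.1,-1],[0,0,-0.3,-6.4,20.4,2.1,-1],[0,0,-0.3,-6.4,20.4,2.1,-1],[0,0,-0.3,-6.4,20.4,2.1,-1],[0,0,-0.3,-6.4,20.4,2.1,-1]]}}

```text
time_s: 12.72
tcp_pos: [0.4114, -0.1785, 0.1162]
ee_rot: [[0.347, -0.938, 0.003], [-0.938, -0.347, -0.001], [0.002, -0.002, -1.0]]
wrist_force: [0.5, -1.0, 0.2]
gripper_width: 1.0
gripper_force: 0.0
```

Run:
```python
from h import *
c=capture("wrist"); cv2.imwrite("pics/w6.png",c["pixels"]); print(proj(c,[[.4145,-.18,.02],[.365,-.302,.026]]))
s=capture("side"); crop(s,330,210,120,110,5,"pics/s6.png")
go(.4145,-.18,.031,290.6)
```

```text
[[315.28949813 205.18760226]
 [432.24107125  83.17544449]]
[-0.002 -0.001 -0.005] [ 0.18 -0.11  8.49] t 12.8 n 3
```

View pics/w6.png

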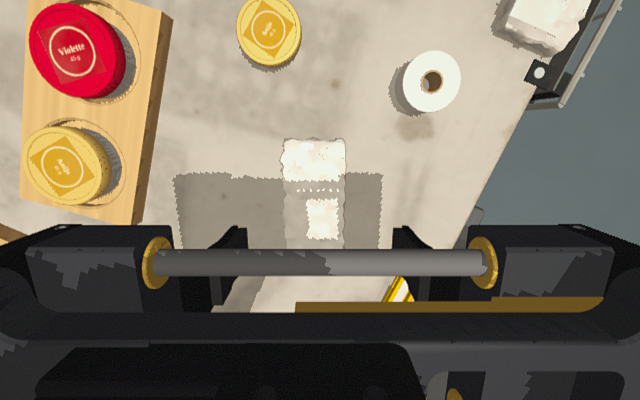

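Both tins sit in their wells, at (76,50) and (66,165). The parcel is squarely between the fingers, with its far end at row 138. I'll check that against the length and then grasp.

Run:
```python
from h import *
s=sense(); R=s["ee_rot"]
c=capture("wrist"); print((unproj(c,[312,139],.012)-s["tcp_pos"])@R*100)
```

```text
[[ 5.76205312 -0.47133872 10.4010209 ]]
```

>>> {"api": "arm_command", "payload": {"deltas": [[0,0,0,0.1,-0.3,2,-1],[0,0,0,0.1,-0.3,5,-1],[0,0,0,0.1,-0.3,7.5,-1],[0,0,0,0.1,-0.3,8.5,-1],[0,0,0,0.1,-0.3,8.6,1],[0,0,0,0.1,-0.3,8.6,1],[0,0,0,0.1,-0.3,8.6,1],[0,0,0,0.1,-0.3,8.6,1]]}}

```text
time_s: 13.53
tcp_pos: [0.4149, -0.1784, 0.0301]
ee_rot: [[0.347, -0.938, 0.003], [-0.938, -0.347, -0.0], [0.001, -0.002, -1.0]]
wrist_force: [-0.5, -0.8, 0.4]
gripper_width: 0.781
gripper_force: 0.0
```

>>> {"api": "arm_command", "payload": {"deltas": [[0,0,0,0,0,0,1],[0,0,0,0,0,0,1],[0,0,0,0,0,0,1],[0,0,0,0,0,0,1]]}}

```text
time_s: 13.87
tcp_pos: [0.4146, -0.1783, 0.0301]
ee_rot: [[0.347, -0.938, 0.002], [-0.938, -0.347, -0.0], [0.001, -0.002, -1.0]]
wrist_force: [0.0, 1.1, 5.1]
gripper_width: 0.646
gripper_force: 29.9
```

>>> {"api": "arm_command", "payload": {"deltas": [[0,0,0,0,0,-3,1],[0,0,0,0,0,-6,1],[0,0,0,0,0,-9,1],[0,0,0,0,0,-11,1],[0,0,0,0,0,-11,1]]}}

```text
time_s: 14.28
tcp_pos: [0.4161, -0.1786, 0.1433]
ee_rot: [[0.347, -0.938, 0.009], [-0.938, -0.347, -0.001], [0.004, -0.008, -1.0]]
wrist_force: [0.6, 0.2, -1.4]
gripper_width: 0.647
gripper_force: 29.7
```

```bash
python3 -c "
from h import *
go(.6395,-.006,.14,354.1)"
```

```text
[-0.005 -0.008 -1.113] [ -8.42 -26.94   0.51] t 14.3 n 9
```

>>> {"api": "arm_command", "payload": {"deltas": [[0,0,-0.9,-8.4,-26.9,0,1],[0,0,-0.9,-8.4,-26.9,0,1],[0,0,-0.9,-8.4,-26.9,0,1],[0,0,-0.9,-8.4,-26.9,0,1],[0,0,-0.9,-8.4,-26.9,0,1],[0,0,-0.9,-8.4,-26.9,0,1],[0,0,-0.9,-8.4,-26.9,0,1],[0,0,-0.9,-8.4,-26.9,0,1]]}}

```text
time_s: 14.95
tcp_pos: [0.6408, -0.0025, 0.1367]
ee_rot: [[0.953, -0.303, 0.001], [-0.303, -0.953, 0.0], [0.001, -0.0, -1.0]]
wrist_force: [1.3, -1.5, -0.9]
gripper_width: 0.645
gripper_force: 29.7
```

>>> {"api": "arm_command", "payload": {"deltas": [[0,0,-0.21,0,0,2,1],[0,0,-0.21,0,0,2,1],[0,0,-0.21,0,0,2,1],[0,0,-0.21,0,0,2,1]]}}

```text
time_s: 15.28
tcp_pos: [0.6362, -0.0063, 0.1178]
ee_rot: [[0.994, -0.109, -0.002], [-0.109, -0.994, -0.0], [-0.002, 0.001, -1.0]]
wrist_force: [1.0, 0.7, -0.9]
gripper_width: 0.646
gripper_force: 29.7
```

Run:
```python
from h import *
c=capture("side"); crop(c,320,140,130,110,5,"pics/s7.png")
go(.6395,-.006,.040,354.1)
print(sense()["joints"].round())
```

```text
[ 0.     0.001 -0.006] [ 0.29 -0.07  7.86] t 15.3 n 2
[ 14.  29.  -7.  -0. -54.  70.]
```

View pics/s7.png

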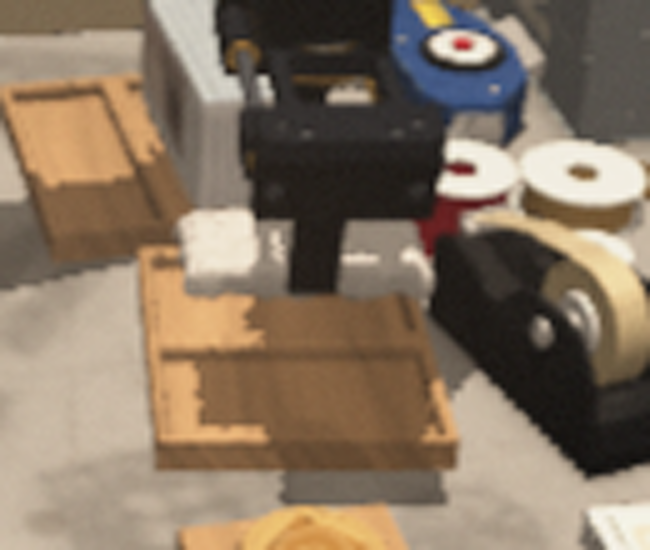

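The parcel is held level and centred (182 to 432, fingers at 313) over the bay line. I'll lower it.

>>> {"api": "arm_command", "payload": {"deltas": [[0,0,0,0.3,-0.1,1,1],[0,0,0,0.3,-0.1,3.5,1],[0,0,0,0.3,-0.1,6,1],[0,0,0,0.3,-0.1,7.2,1],[0,0,0,0.3,-0.1,7.8,1],[0,0,0,0.3,-0.1,7.8,1],[0,0,0,0.3,-0.1,7.8,1]]}}

```text
time_s: 15.92
tcp_pos: [0.6408, -0.0055, 0.0419]
ee_rot: [[0.994, -0.107, 0.002], [-0.107, -0.994, -0.0], [0.002, -0.0, -1.0]]
wrist_force: [0.2, -1.3, -0.6]
gripper_width: 0.643
gripper_force: 29.7
```

```bash
python3 -c "
from h import *
go(.6395,-.006,.0395,354.1)"
```

```text
[-0.    -0.002 -0.004] [-0.12  0.06  0.24] t 15.9 n 1
```

>>> {"api": "arm_command", "payload": {"deltas": [[0,0,0,-0.1,0,0.3,1],[0,0,0,-0.1,0,0.3,1],[0,0,0,-0.1,0,0.3,-0.6],[0,0,0,-0.1,0,0.3,-0.6],[0,0,0,-0.1,0,0.3,-0.6],[0,0,0,-0.1,0,0.3,-0.6],[0,0,0,-0.1,0,-3,-0.6],[0,0,0,-0.1,0,-6,-0.6]]}}

```text
time_s: 16.58
tcp_pos: [0.6378, -0.0058, 0.1004]
ee_rot: [[0.994, -0.107, -0.004], [-0.107, -0.994, -0.001], [-0.004, 0.002, -1.0]]
wrist_force: [1.3, -0.1, 0.6]
gripper_width: 0.796
gripper_force: 0.0
```

>>> {"api": "arm_command", "payload": {"deltas": [[0,0,0,0,0,-4,-1],[0,0,0,0,0,-4,-1],[0,0,0,0,0,-4,-1]]}}

```text
time_s: 16.83
tcp_pos: [0.6408, -0.0051, 0.1449]
ee_rot: [[0.994, -0.106, 0.007], [-0.106, -0.994, 0.001], [0.007, -0.002, -1.0]]
wrist_force: [-1.3, 0.1, -0.4]
gripper_width: 0.94
gripper_force: 0.0
```

Run:
```python
from h import *
go(.422,.0765,.13,274.5)
```

```text
[-0.007 -0.004  1.386] [-22.64  -5.78   1.34] t 16.8 n 12
```

>>> {"api": "arm_command", "payload": {"deltas": [[0,0,0.95,-22.6,-5.8,0,-1],[0,0,0.95,-22.6,-5.8,0,-1],[0,0,0.95,-22.6,-5.8,0,-1],[0,0,0.95,-22.6,-5.8,0,-1],[0,0,0.95,-22.6,-5.8,0,-1],[0,0,0.95,-22.6,-5.8,0,-1],[0,0,0.95,-22.6,-5.8,0,-1],[0,0,0.95,-22.6,-5.8,0,-1]]}}

```text
time_s: 17.5
tcp_pos: [0.4183, 0.0763, 0.1408]
ee_rot: [[0.489, -0.872, -0.001], [-0.872, -0.489, -0.0], [-0.0, 0.001, -1.0]]
wrist_force: [0.4, -0.4, -0.0]
gripper_width: 1.003
gripper_force: 0.0
```

>>> {"api": "arm_command", "payload": {"deltas": [[0,0,0.44,0,0,2,-1],[0,0,0.44,0,0,2,-1],[0,0,0.44,0,0,2,-1],[0,0,0.44,0,0,2,-1],[0,0,0.44,0,0,2,-1],[0,0,0.44,0,0,2,-1]]}}

```text
time_s: 18.0
tcp_pos: [0.42, 0.0761, 0.1206]
ee_rot: [[0.076, -0.997, -0.001], [-0.997, -0.076, -0.001], [0.001, 0.001, -1.0]]
wrist_force: [0.7, 0.5, 0.2]
gripper_width: 0.996
gripper_force: 0.0
```

Run:
```python
from h import *
s=sense(); R=s["ee_rot"]; T=s["tcp_pos"]
c=capture("wrist"); im=c["pixels"]; 
# parcel far end: bright pixels in the strip ahead
m=(cv2.cvtColor(im,cv2.COLOR_BGR2GRAY)>205).astype(np.uint8); m[240:]=0
n,l,st,ce=cv2.connectedComponentsWithStats(m)
for i in range(1,n):
    if st[i,4]>300:
        x,y,w,h,a=st[i]; print(st[i], ((unproj(c,[x+w/2,y],.012)-T)@R*100).round(2))
go(.422,.0765,.030,274.5)
v=capture("side"); a=v["pixels"][140:250,320:450]; cv2.imwrite("pics/both8.png",np.hstack([cv2.resize(im,(448,280)),cv2.resize(a,(331,280))]))
```

```text
[   0   42  122   90 7799] [[ 13.27 -20.2   10.84]]
[ 597  107   43  133 2863] [[ 8.39 25.06 10.9 ]]
[ 282  143   64   47 2552] [[ 5.45 -0.33 10.87]]
[437 189  13  51 487] [[ 1.41 11.21 10.88]]
[309 208  32  32 886] [[-0.34  0.64 10.86]]
[ 0.001 -0.    -0.003] [-0.03 -0.2   9.08] t 18.1 n 3
```

View pics/both8.png

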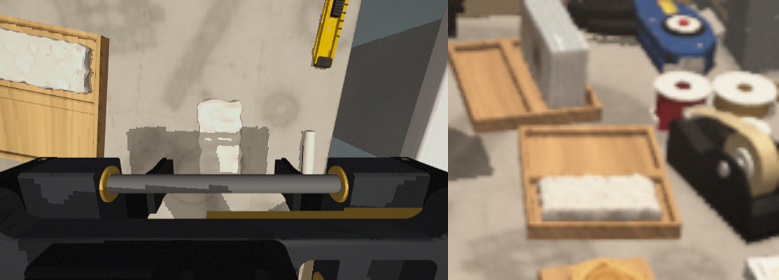

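The first parcel lies flat in its bay, and the second is aligned at (218,125). I'll grasp it.

>>> {"api": "arm_command", "payload": {"deltas": [[0,0,0,-0.2,-0.3,2,-1],[0,0,0,-0.2,-0.3,5,-1],[0,0,0,-0.2,-0.3,7.5,-1],[0,0,0,-0.2,-0.3,9,-1],[0,0,0,-0.2,-0.3,9.1,1],[0,0,0,-0.2,-0.3,9.1,1],[0,0,0,-0.2,-0.3,9.1,1],[0,0,0,-0.2,-0.3,9.1,1]]}}

```text
time_s: 18.77
tcp_pos: [0.4242, 0.079, 0.0313]
ee_rot: [[0.074, -0.997, 0.002], [-0.997, -0.074, 0.001], [-0.001, -0.002, -1.0]]
wrist_force: [0.2, 0.3, 0.3]
gripper_width: 0.783
gripper_force: 0.0
```

>>> {"api": "arm_command", "payload": {"deltas": [[0,0,0,0,0,0,1],[0,0,0,0,0,0,1],[0,0,0,0,0,0,1],[0,0,0,0,0,0,1]]}}

```text
time_s: 19.1
tcp_pos: [0.4239, 0.0789, 0.0311]
ee_rot: [[0.074, -0.997, 0.002], [-0.997, -0.074, 0.001], [-0.001, -0.002, -1.0]]
wrist_force: [-1.6, 0.7, 6.3]
gripper_width: 0.645
gripper_force: 30.1
```

>>> {"api": "arm_command", "payload": {"deltas": [[0,0,0,0,0,-3,1],[0,0,0,0,0,-6,1],[0,0,0,0,0,-9,1],[0,0,0,0,0,-12,1],[0,0,0,0,0,-12,1]]}}

```text
time_s: 19.52
tcp_pos: [0.4265, 0.08, 0.1558]
ee_rot: [[0.075, -0.997, 0.011], [-0.997, -0.075, 0.005], [-0.004, -0.012, -1.0]]
wrist_force: [-0.0, 1.2, 0.3]
gripper_width: 0.647
gripper_force: 29.6
```

```bash
python3 -c "
from h import *
go(.6485,.0795,.14,354.1)"
```

```text
[-0.013 -0.004 -1.392] [  1.73 -22.11   1.83] t 19.5 n 12
```

>>> {"api": "arm_command", "payload": {"deltas": [[0,0,-0.95,1.7,-22.1,0,1],[0,0,-0.95,1.7,-22.1,0,1],[0,0,-0.95,1.7,-22.1,0,1],[0,0,-0.95,1.7,-22.1,0,1],[0,0,-0.95,1.7,-22.1,0,1],[0,0,-0.95,1.7,-22.1,0,1],[0,0,-0.95,1.7,-22.1,0,1],[0,0,-0.95,1.7,-22.1,0,1]]}}

```text
time_s: 20.18
tcp_pos: [0.6453, 0.0775, 0.148]
ee_rot: [[0.856, -0.516, -0.003], [-0.516, -0.856, -0.0], [-0.002, 0.002, -1.0]]
wrist_force: [0.6, -0.1, -1.7]
gripper_width: 0.651
gripper_force: 29.6
```

>>> {"api": "arm_command", "payload": {"deltas": [[0,0,-0.442,0,0,2,1],[0,0,-0.442,0,0,2,1],[0,0,-0.442,0,0,2,1],[0,0,-0.442,0,0,2,1],[0,0,-0.442,0,0,2,1],[0,0,-0.442,0,0,2,1]]}}

```text
time_s: 20.68
tcp_pos: [0.6445, 0.0778, 0.1294]
ee_rot: [[0.994, -0.107, -0.001], [-0.107, -0.994, -0.0], [-0.001, 0.0, -1.0]]
wrist_force: [-0.6, -0.4, -1.5]
gripper_width: 0.651
gripper_force: 29.6
```

```bash
python3 -c "
from h import *
go(.6475,.0795,.060,354.1)"
```

```text
[ 0.     0.001 -0.004] [ 0.29 -0.2   6.94] t 20.7 n 2
```

>>> {"api": "arm_command", "payload": {"deltas": [[0,0,0,0.2,-0.2,1,1],[0,0,0,0.2,-0.2,4,1],[0,0,0,0.2,-0.2,6,1],[0,0,0,0.2,-0.2,7.2,1],[0,0,0,0.2,-0.2,7.6,1],[0,0,0,0.2,-0.2,7.6,1],[0,0,0,0.2,-0.2,7.6,1]]}}

```text
time_s: 21.27
tcp_pos: [0.648, 0.0799, 0.0549]
ee_rot: [[0.995, -0.104, 0.002], [-0.104, -0.995, 0.0], [0.002, -0.0, -1.0]]
wrist_force: [1.3, 1.3, -0.6]
gripper_width: 0.655
gripper_force: 29.6
```

Run:
```python
from h import *
go(.6475,.0795,.0405,354.1)
c=capture("side"); a=c["pixels"]; d=capture("scene")["pixels"]
cv2.imwrite("pics/both9.png",np.hstack([cv2.resize(a[130:250,310:450],(390,334),interpolation=2),cv2.resize(d[140:240,230:400],(400,334))]))
```

```text
[-0.    -0.002 -0.002] [-0.04  0.05  1.44] t 21.3 n 1
```

View pics/both9.png

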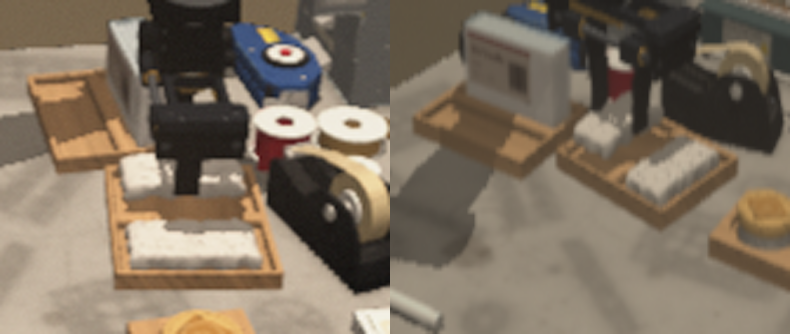

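The parcel is over its bay and clear of the neighbours. I'll lower it gently while watching the force.

>>> {"api": "arm_command", "payload": {"deltas": [[0,0,0,0,0,0.5,1],[0,0,0,0,0,1.0,1],[0,0,0,0,0,1.0,1],[0,0,0,0,0,1.0,1]]}}

```text
time_s: 21.7
tcp_pos: [0.6468, 0.0796, 0.0439]
ee_rot: [[0.995, -0.105, -0.001], [-0.105, -0.995, -0.0], [-0.001, 0.0, -1.0]]
wrist_force: [0.2, -0.1, -1.1]
gripper_width: 0.649
gripper_force: 29.6
```

>>> {"api": "arm_command", "payload": {"deltas": [[0,0,0,0,0,0.2,1],[0,0,0,0,0,0.4,1],[0,0,0,0,0,0.4,1]]}}

```text
time_s: 21.95
tcp_pos: [0.6469, 0.0796, 0.0398]
ee_rot: [[0.995, -0.105, -0.001], [-0.105, -0.995, -0.0], [-0.001, 0.0, -1.0]]
wrist_force: [0.8, 0.1, -0.9]
gripper_width: 0.649
gripper_force: 29.6
```

>>> {"api": "arm_command", "payload": {"deltas": [[0,0,0,0,0,0,-0.6],[0,0,0,0,0,0,-0.6],[0,0,0,0,0,0,-0.6],[0,0,0,0,0,0,-0.6],[0,0,0,0,0,-3,-0.6],[0,0,0,0,0,-6,-0.6],[0,0,0,0,0,-10,-1],[0,0,0,0,0,-12,-1]]}}

```text
time_s: 22.62
tcp_pos: [0.6492, 0.08, 0.1655]
ee_rot: [[0.995, -0.104, 0.007], [-0.104, -0.995, 0.001], [0.007, -0.002, -1.0]]
wrist_force: [1.2, -0.6, 1.0]
gripper_width: 0.877
gripper_force: 0.0
```

Run:
```python
from h import *
go(.373,.305,.18,178.6)
```

```text
[-1.100e-02  2.000e-03  3.062e+00] [-29.79 -19.52  -1.63] t 22.6 n 25
```

Run:
```python
from h import *
L=lambda n:np.load(n,allow_pickle=True).item()
s,q,w=L("side.npy"),L("scene.npy"),L("w1.npy")
def Pm(c): return K(c)@np.c_[cv2.Rodrigues(c["rvec"])[0],c["tvec"]]
for a,b in [((482,36),(306,47)),((490,90),(326,85))]:
    X=cv2.triangulatePoints(Pm(s),Pm(q),np.array(a,float).reshape(2,1),np.array(b,float).reshape(2,1))[:,0]; print(X[:3]/X[3])
print("table edge",unproj(w,[[568,32],[536,210]],0))
go(.373,.305,.18,358.6)
```

```text
[1.05523932 0.48028041 0.31839864]
[1.0756416  0.39900152 0.17935604]
table edge [[0.27323907 0.42481547 0.        ]
 [0.59079623 0.43005449 0.        ]]
[-0.001 -0.007 -0.079] [-29.79 -19.52  -1.63] t 22.6 n 9
```

The wall is about 0.48 m out and the body will reach 0.40 m, so there is room. I'll move over the pack with heading 358.6.

>>> {"api": "arm_command", "payload": {"deltas": [[0,0,0,-25.2,-16.5,-1.6,-1],[0,0,0,-25.2,-16.5,-1.6,-1],[0,0,0,-25.2,-16.5,-1.6,-1],[0,0,0,-25.2,-16.5,-1.6,-1],[0,0,0,-25.2,-16.5,-1.6,-1],[0,0,0,-25.2,-16.5,-1.6,-1],[0,0,0,-25.2,-16.5,-1.6,-1],[0,0,0,-25.2,-16.5,-1.6,-1]]}}

```text
time_s: 23.28
tcp_pos: [0.4105, 0.2726, 0.1772]
ee_rot: [[0.995, -0.1, 0.001], [-0.1, -0.995, 0.002], [0.0, -0.002, -1.0]]
wrist_force: [0.8, 0.5, -0.3]
gripper_width: 1.003
gripper_force: 0.0
```

>>> {"api": "arm_command", "payload": {"deltas": [[0,0,-0.079,-4.6,-3,0,-1],[0,0,-0.079,-4.6,-3,0,-1],[0,0,-0.079,-4.6,-3,0,-1],[0,0,-0.079,-4.6,-3,0,-1],[0,0,-0.079,-4.6,-3,0,-1]]}}

```text
time_s: 23.7
tcp_pos: [0.3717, 0.3045, 0.1763]
ee_rot: [[1.0, -0.026, 0.0], [-0.026, -1.0, 0.0], [0.0, -0.0, -1.0]]
wrist_force: [1.0, -0.1, -0.1]
gripper_width: 1.003
gripper_force: 0.0
```

Run:
```python
from h import *
c=capture("wrist"); cv2.imwrite("pics/w10.png",c["pixels"]); np.save("w10.npy",c,allow_pickle=True)
a=np.radians(-1.4); X=np.array([np.cos(a),np.sin(a)]);Y=np.array([-X[1],X[0]])
print(proj(c,[[*(np.array([.373,.305])+.076*X+sy*.022*Y),.078] for sy in(-1,1)]))
go(.373,.305,.058,358.6); print(sense()["tcp_pos"],sense()["joints"].round())
```

```text
[[345.19166924 112.17017338]
 [290.21275249 112.29583975]]
[ 0.    -0.    -0.003] [ 0.11 -0.08 11.82] t 23.8 n 3
[0.37183572 0.30427698 0.17623221] [ 59.  12. -25.   0. -54.  30.]
```

View pics/w10.png

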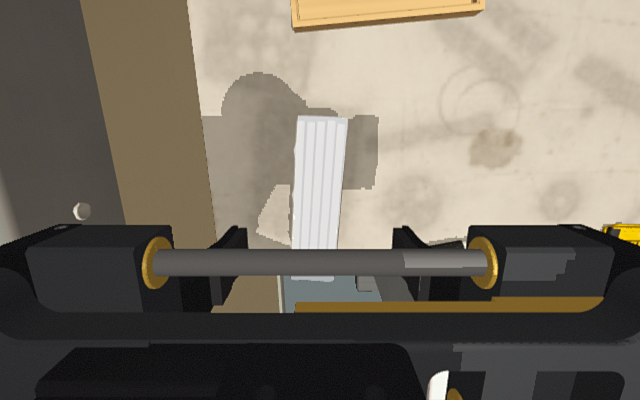

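The pack end corners are at (297,115) and (347,118), so the pack is turned a little more than fitted. I'll compute the correction.

Run:
```python
from h import *
c=np.load("w10.npy",allow_pickle=True).item()
P=unproj(c,[[297,115],[347,118],[292,240],[341,240]],.078)[:,:2]; print(P)
for i,j in((2,0),(3,1)): d=P[j]-P[i]; print(np.degrees(np.arctan2(d[1],d[0])))
e=(P[0]+P[1])/2; m=(P[2]+P[3])/2; u=(e-m)/np.linalg.norm(e-m); C=e-.076*u; yaw=np.degrees(np.arctan2(u[1],u[0])); print("centre",C,yaw,np.linalg.norm(P[0]-P[1]))
go(*C,.058,360+yaw)
```

```text
[[0.44729578 0.31980335]
 [0.44391228 0.2797144 ]
 [0.34003072 0.32926288]
 [0.33884423 0.2853615 ]]
-5.039782029734204
-3.0765216017482317
centre [0.36979565 0.30515233] -4.0695029627110095 0.04023147645134518
[ 0.    -0.     0.044] [-0.21 -0.08 11.82] t 23.8 n 3
```

>>> {"api": "arm_command", "payload": {"deltas": [[0,0,0.044,-0.2,-0.1,2,-1],[0,0,0.044,-0.2,-0.1,5,-1],[0,0,0.044,-0.2,-0.1,8,-1],[0,0,0.044,-0.2,-0.1,10.5,-1],[0,0,0.044,-0.2,-0.1,11.8,-1],[0,0,0.044,-0.2,-0.1,11.8,1],[0,0,0.044,-0.2,-0.1,11.8,1],[0,0,0.044,-0.2,-0.1,11.8,1]]}}

```text
time_s: 24.42
tcp_pos: [0.3703, 0.3062, 0.0591]
ee_rot: [[0.998, -0.071, 0.001], [-0.071, -0.998, 0.001], [0.001, -0.001, -1.0]]
wrist_force: [-0.1, 0.8, -0.5]
gripper_width: 0.858
gripper_force: 0.0
```

>>> {"api": "arm_command", "payload": {"deltas": [[0,0,0,0,0,0,1],[0,0,0,0,0,0,1],[0,0,0,0,0,0,1],[0,0,0,0,0,0,1],[0,0,0,0,0,0,1],[0,0,0,0,0,0,1],[0,0,0,0,0,0,1]]}}

```text
time_s: 25.0
tcp_pos: [0.3696, 0.3067, 0.0588]
ee_rot: [[0.998, -0.069, 0.001], [-0.069, -0.998, 0.002], [0.001, -0.002, -1.0]]
wrist_force: [-1.0, 1.7, 4.1]
gripper_width: 0.505
gripper_force: 29.8
```

>>> {"api": "arm_command", "payload": {"deltas": [[0,0,0,0,0,-2,1],[0,0,0,0,0,-5,1],[0,0,0,0,0,-8,1],[0,0,0,0,0,-11,1],[0,0,0,0,0,-13,1],[0,0,0,0,0,-13,1]]}}

```text
time_s: 25.5
tcp_pos: [0.3703, 0.3073, 0.1919]
ee_rot: [[0.998, -0.069, 0.005], [-0.069, -0.998, 0.006], [0.004, -0.006, -1.0]]
wrist_force: [0.7, 0.0, -3.0]
gripper_width: 0.509
gripper_force: 29.8
```

```bash
python3 -c "
from h import *
go(.569,.236,.19,273)
print(sense()['gripper_width'])"
```

```text
[-8.000e-03  1.000e-03  1.449e+00] [20.31  5.74  0.24] t 25.5 n 12
0.5091850486378445
```

>>> {"api": "arm_command", "payload": {"deltas": [[0,0,0.2,6,1.7,0,1],[0,0,0.4,10,2.9,0,1],[0,0,0.6,14,4,0,1],[0,0,0.9,17,4.8,0,1],[0,0,0.9,20.3,5.7,0,1],[0,0,0.9,20.3,5.7,0,1],[0,0,0.9,20.3,5.7,0,1],[0,0,0.9,20.3,5.7,0,1]]}}

```text
time_s: 26.17
tcp_pos: [0.5669, 0.2331, 0.1841]
ee_rot: [[0.559, -0.829, -0.007], [-0.829, -0.559, -0.003], [-0.001, 0.007, -1.0]]
wrist_force: [-0.0, 0.2, -2.4]
gripper_width: 0.506
gripper_force: 29.8
```

```bash
python3 -c "
from h import *
go(.569,.236,.16,273)"
```

```text
[ 0.007 -0.001  0.541] [-0.12 -0.35  2.41] t 26.2 n 5
```

>>> {"api": "arm_command", "payload": {"deltas": [[0,0,0.541,-0.1,-0.3,2.2,1],[0,0,0.541,-0.1,-0.3,2.2,1],[0,0,0.541,-0.1,-0.3,2.2,1],[0,0,0.541,-0.1,-0.3,2.2,1],[0,0,0.541,-0.1,-0.3,2.2,1],[0,0,0.541,-0.1,-0.3,2.2,1],[0,0,0.541,-0.1,-0.3,2.2,1]]}}

```text
time_s: 26.75
tcp_pos: [0.5685, 0.2367, 0.1639]
ee_rot: [[0.061, -0.998, -0.004], [-0.998, -0.061, -0.002], [0.002, 0.004, -1.0]]
wrist_force: [0.2, -0.2, -3.5]
gripper_width: 0.507
gripper_force: 29.8
```

Run:
```python
from h import *
go(.569,.236,.068,273); print(sense()["tcp_pos"])
c=capture("side"); a=c["pixels"]; d=capture("scene")["pixels"]; 
cv2.imwrite("pics/both11.png",np.hstack([cv2.resize(a[90:200,290:420],(400,338),interpolation=2),cv2.resize(d[110:210,220:340],(400,338),interpolation=2)]))
```

```text
[ 0.004 -0.002  0.009] [ 0.06 -0.09  9.59] t 26.8 n 3
[0.56847935 0.23673404 0.16388704]
```

View pics/both11.png

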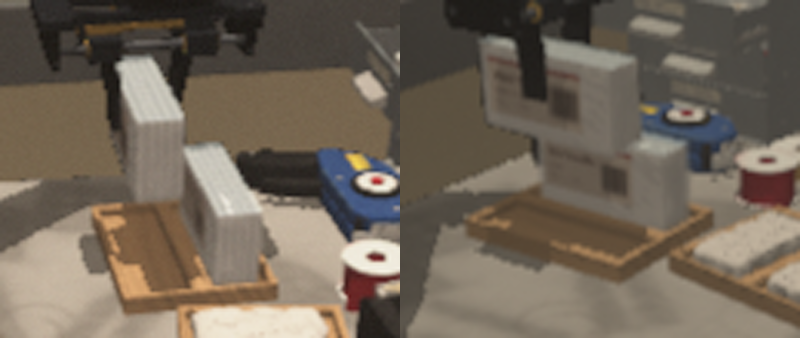

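The pack is held upright and parallel above the free slot. I'll check where its lower edge lies before lowering.

Run:
```python
from h import *
q=np.load("scene.npy",allow_pickle=True).item()
P=unproj(q,[[220+(607-400)/3.333,110+155/3.38],[220+(488-400)/3.333,110+126/3.38]],.105); print(P)
P2=unproj(q,[[220+(607-400)/3.333,110+69/3.38],[220+(483-400)/3.333,110+38/3.38]],.183); print(P2)
a=np.radians(3); t=np.array([.5685,.2367]); X=np.array([np.cos(a),np.sin(a)]);Y=np.array([-X[1],X[0]])
print("expect",[t-.022*X+k*.076*Y for k in(-1,1)])
```

```text
[[0.55398598 0.16628921 0.105     ]
 [0.54337651 0.2967644  0.105     ]]
[[0.5447716  0.15376718 0.183     ]
 [0.54517648 0.29585662 0.183     ]]
expect [array([0.55050768, 0.15965276]), array([0.54255262, 0.31144445])]
```

The near end is at y≈0.160, as expected. I'll lower gently while watching the force.

>>> {"api": "arm_command", "payload": {"deltas": [[0,0,0.009,0,-0.1,2,1],[0,0,0.009,0,-0.1,4.5,1],[0,0,0.009,0,-0.1,6.5,1],[0,0,0.009,0,-0.1,7.8,1],[0,0,0.009,0,-0.1,8,1],[0,0,0.009,0,-0.1,8,1]]}}

```text
time_s: 27.35
tcp_pos: [0.5701, 0.237, 0.0851]
ee_rot: [[0.051, -0.999, -0.002], [-0.999, -0.051, -0.002], [0.002, 0.002, -1.0]]
wrist_force: [0.6, 0.6, -2.3]
gripper_width: 0.512
gripper_force: 29.8
```

>>> {"api": "arm_command", "payload": {"deltas": [[0,0,0,0,0,0.4,1],[0,0,0,0,0,0.8,1],[0,0,0,0,0,1.1,1],[0,0,0,0,0,1.4,1],[0,0,0,0,0,1.4,1]]}}

```text
time_s: 27.77
tcp_pos: [0.5703, 0.2373, 0.0718]
ee_rot: [[0.051, -0.999, -0.001], [-0.999, -0.051, -0.0], [0.0, 0.001, -1.0]]
wrist_force: [-1.1, 0.8, -3.0]
gripper_width: 0.512
gripper_force: 29.8
```

>>> {"api": "arm_command", "payload": {"deltas": [[0,0,0,0,0,0.2,1],[0,0,0,0,0,0.4,1],[0,0,0,0,0,0.45,1],[0,0,0,0,0,0.45,1]]}}

```text
time_s: 28.1
tcp_pos: [0.5705, 0.2374, 0.0675]
ee_rot: [[0.051, -0.999, -0.0], [-0.999, -0.051, -0.0], [0.0, 0.0, -1.0]]
wrist_force: [0.1, 0.4, -3.2]
gripper_width: 0.508
gripper_force: 29.8
```

Release with a small opening, about 52 mm, then rise straight up.

>>> {"api": "arm_command", "payload": {"deltas": [[0,0,0,0,0,0.1,-0.22],[0,0,0,0,0,0.1,-0.22],[0,0,0,0,0,0.1,-0.22],[0,0,0,0,0,0.1,-0.22],[0,0,0,0,0,0.1,-0.22]]}}

```text
time_s: 28.52
tcp_pos: [0.5709, 0.2376, 0.0672]
ee_rot: [[0.051, -0.999, 0.001], [-0.999, -0.051, 0.0], [-0.0, -0.001, -1.0]]
wrist_force: [0.3, 1.0, 0.6]
gripper_width: 0.608
gripper_force: 0.0
```

>>> {"api": "arm_command", "payload": {"deltas": [[0,0,0,0,0,-1.5,-0.22],[0,0,0,0,0,-3,-0.22],[0,0,0,0,0,-5,-0.22],[0,0,0,0,0,-8,-0.22],[0,0,0,0,0,-12,-0.22],[0,0,0,0,0,-16,-0.22],[0,0,0,0,0,-18,-0.22],[0,0,0,0,0,-18,-0.22]]}}

```text
time_s: 29.18
tcp_pos: [0.5732, 0.2386, 0.254]
ee_rot: [[0.052, -0.999, 0.012], [-0.999, -0.052, 0.006], [-0.006, -0.012, -1.0]]
wrist_force: [0.7, -0.3, 1.0]
gripper_width: 0.613
gripper_force: 0.0
```

Run:
```python
from h import *
go(.60,.03,.40,180+93)
```

```text
[-0.012  0.006 -0.001] [ 20.89  -1.77 -14.7 ] t 29.2 n 7
```

That was picture 15, one over my 14-picture budget, so I'll do the final check in numbers only. I'll go to the overhead pose and measure everything by masks.

>>> {"api": "arm_command", "payload": {"deltas": [[0,0,0.9,21,0,-14.7,-0.22],[0,0,0.9,21,0,-14.7,-0.22],[0,0,0.9,21,0,-14.7,-0.22],[0,0,0.9,21,0,-14.7,-0.22],[0,0,0.9,21,0,-14.7,-0.22],[0,0,0.9,21,0,-14.7,-0.22],[0,0,0.9,21,0,-14.7,-0.22],[0,0,0.9,21,0,-14.7,-0.22]]}}

```text
time_s: 29.85
tcp_pos: [0.5817, 0.0256, 0.3956]
ee_rot: [[-0.755, -0.656, 0.004], [-0.656, 0.755, 0.001], [-0.004, -0.002, -1.0]]
wrist_force: [-0.4, 0.7, -0.9]
gripper_width: 0.611
gripper_force: 0.0
```

>>> {"api": "arm_command", "payload": {"deltas": [[0,0,0.72,0,0,0,-0.22],[0,0,0.72,0,0,0,-0.22],[0,0,0.72,0,0,0,-0.22],[0,0,0.72,0,0,0,-0.22],[0,0,0.72,0,0,0,-0.22],[0,0,0.72,0,0,0,-0.22],[0,0,0.72,0,0,0,-0.22],[0,0,0.72,0,0,0,-0.22]]}}

```text
time_s: 30.52
tcp_pos: [0.581, 0.0286, 0.3922]
ee_rot: [[-1.0, -0.007, -0.003], [-0.007, 1.0, -0.0], [0.003, -0.0, -1.0]]
wrist_force: [-0.7, 0.3, 0.3]
gripper_width: 0.61
gripper_force: 0.0
```

```bash
cat > chk.py <<'E'
from h import *
np.set_printoptions(precision=4,suppress=True)
c=capture("wrist"); im=c["pixels"]; print(sense()["tcp_pos"])
hsv=cv2.cvtColor(im,cv2.COLOR_BGR2HSV)
def board(P,cx,cy,yaw):
    a=np.radians(yaw); d=P[:2]-[cx,cy]; return np.array([np.cos(a)*d[0]+np.sin(a)*d[1],-np.sin(a)*d[0]+np.cos(a)*d[1]])*1000
TB=(.615,-.187,3.2); PB=(.644,.0365,-5.9); BB=(.605,.238,3)
def roi(P,r,m,z):
    u,v=proj(c,P)[0].astype(int); k=np.zeros_like(m); k[max(v-r,0):v+r,u-r:u+r]=m[max(v-r,0):v+r,u-r:u+r]
    n,l,st,ce=cv2.connectedComponentsWithStats(k); i=1+np.argmax(st[1:,4]); ct=np.argwhere(l==i)[:,::-1]
    Q=unproj(c,ct,z)[:,:2].astype(np.float32)*1000; return cv2.minAreaRect(Q)
red=cv2.inRange(hsv,(0,150,60),(6,255,255))|cv2.inRange(hsv,(174,150,60),(180,255,255))
gold=cv2.inRange(hsv,(20,140,90),(32,255,255)); white=cv2.inRange(hsv,(0,0,75),(180,38,255))
for n,P,r,m,z,B in [("red",[.617,-.2315,.035],34,red,.035,TB),("gold",[.612,-.142,.035],34,gold,.035,TB),("parB",[.6395,-.006,.028],48,white,.026,PB),("parA",[.6485,.0795,.028],48,white,.026,PB),("pack",[.569,.236,.086],62,white,.086,BB),("roll",[.365,-.302,.026],24,white,.026,None)]:
    try:
        (p,d,a)=roi(P,r,m,z); p=np.array(p)/1000; print(n,p,"size",np.round(d,1),"ang",round(a,1),"board mm",board(p,*B) if B else "")
    except Exception as e: print(n,e)
E
python3 chk.py
```

```text
[0.5811 0.0284 0.3926]
red [ 0.6167 -0.2278] size [59.6 64.4] ang 0.4 board mm [ -0.5645 -40.7826]
gold [ 0.6145 -0.1454] size [37.4 42.7] ang 47.2 board mm [ 1.7987 41.5312]
parB [ 0.6355 -0.0067] size [ 52.5 110.9] ang 83.2 board mm [ -4.0209 -43.863 ]
parA [0.6428 0.0788] size [ 54.9 109.5] ang 85.5 board mm [-5.5659 41.979 ]
pack [0.6374 0.2487] size [ 67.6 193.6] ang 3.8 board mm [32.944   8.9397]
roll [ 0.3641 -0.3042] size [66.7 86.4] ang 0.4 board mm
```

Tins and parcels are in place. The pack mask merged with its neighbour, so I'll check the pack and roll once more with a brighter threshold.

Run:
```python
from h import *
c=capture("wrist"); g=cv2.cvtColor(c["pixels"],cv2.COLOR_BGR2HSV)
a=np.radians(3)
# brightness / saturation profile across both packs along board x at three y offsets, height .086
for y in (-.06,0,.06):
    xs=np.arange(-.075,.03,.005); P=[[.605+np.cos(a)*x-np.sin(a)*y,.238+np.sin(a)*x+np.cos(a)*y,.086] for x in xs]
    uv=np.clip(proj(c,P).round().astype(int),0,[639,399]); print(y,[(int(round(x*1000)),int(g[v,u,1]),int(g[v,u,2])) for x,(u,v) in zip(xs,uv)])
ys=np.arange(-.1,.101,.006); P=[[.605-.036*np.cos(a)-np.sin(a)*y,.236+np.cos(a)*y,.086] for y in ys]
uv=np.clip(proj(c,P).round().astype(int),0,[639,399]); print("len",[(int(round(y*1000)),int(g[v,u,1]),int(g[v,u,2])) for y,(u,v) in zip(ys,uv)])
m=cv2.inRange(g,(0,0,215),(180,30,255)); u,v=proj(c,[.365,-.302,.026])[0].astype(int); k=np.zeros_like(m); k[max(v-28,0):v+28,u-28:u+28]=m[max(v-28,0):v+28,u-28:u+28]
n,l,st,ce=cv2.connectedComponentsWithStats(k); i=1+np.argmax(st[1:,4]); print("roll",u,v,st[i],unproj(c,ce[i],.026))
```

```text
-0.06 [(-75, 121, 150), (-70, 130, 167), (-65, 121, 164), (-60, 36, 148), (-55, 2, 222), (-50, 0, 208), (-45, 5, 221), (-40, 1, 211), (-35, 1, 212), (-30, 3, 222), (-25, 0, 203), (-20, 3, 220), (-15, 119, 225), (-10, 131, 170), (-5, 133, 173), (0, 53, 155), (5, 34, 143), (10, 37, 145), (15, 14, 186), (20, 2, 217), (25, 1, 212)]
0 [(-75, 123, 239), (-70, 119, 225), (-65, 118, 239), (-60, 46, 134), (-55, 3, 223), (-50, 2, 215), (-45, 1, 220), (-40, 1, 210), (-35, 4, 218), (-30, 5, 220), (-25, 5, 215), (-20, 5, 221), (-15, 34, 189), (-10, 134, 169), (-5, 133, 169), (0, 60, 124), (5, 65, 122), (10, 62, 127), (15, 1, 216), (20, 4, 216), (25, 3, 220)]
0.06 [(-75, 39, 203), (-70, 41, 206), (-65, 39, 201), (-60, 43, 189), (-55, 11, 204), (-50, 7, 219), (-45, 5, 218), (-40, 6, 219), (-35, 5, 218), (-30, 6, 218), (-25, 6, 219), (-20, 5, 213), (-15, 17, 209), (-10, 41, 192), (-5, 41, 194), (0, 43, 192), (5, 43, 191), (10, 36, 175), (15, 9, 201), (20, 5, 216), (25, 3, 219)]
len [(-100, 118, 233), (-94, 76, 148), (-88, 37, 132), (-82, 41, 137), (-76, 4, 205), (-70, 3, 222), (-64, 2, 219), (-58, 1, 219), (-52, 1, 219), (-46, 2, 221), (-40, 5, 222), (-34, 5, 222), (-28, 2, 220), (-22, 3, 220), (-16, 5, 220), (-10, 6, 221), (-4, 5, 220), (2, 5, 220), (8, 5, 220), (14, 5, 220), (20, 5, 220), (26, 6, 219), (32, 5, 220), (38, 6, 220), (44, 5, 220), (50, 6, 220), (56, 7, 219), (62, 6, 218), (68, 8, 225), (74, 41, 193), (80, 41, 191), (86, 43, 192), (92, 41, 194), (98, 42, 196)]
roll 112 29 [ 98  15  28  31 559] [[ 0.36513556 -0.30343708  0.026     ]]
```

```bash
python3 -c "
from station import *
print(finish_job())"
```

```text
the job is handed in; nothing more can be done
None
```

The job is handed in at about 31 s of the 120 s allowed. My final camera measurements put both tins, both parcels and the bar pack within 6 mm of their recess centres, with the label roll where it was. `finish_job()` returned no verdict, seated heights were inferred from the tool height at release, and I viewed 15 pictures against the limit of 14.

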